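# Clear the jammed feed chute and caliper the first tube

### The arm

A 6-joint arm with a two-finger parallel gripper is mounted at the origin on the work surface. World frame = base frame: x ahead of the robot, y to its left, z up, the work surface at z = 0. Lengths are in mm, angles in rad, forces in N, time in s.
With the tool pointing down it reaches from about 275 to 750 mm from the base axis. Payload 10.2 kg.
Tool frame: the origin (TCP) lies midway between the tips of the shut fingers; the grasp point (between the pads) lies 19 mm behind it; z points along the fingers, y is the direction in which the jaws open and shut (so a half turn about z gives the same grasp; the last joint's range is limited). The gripper opens to 85 mm and grips with 20 to 120 N. Pads are 22 mm wide; open, the fingers measure 114 mm over their backs; the gripper's body (76 mm by 85 mm) begins 54 mm behind the grasp point. The pads swing forward as they close: fully open they stand 13 mm farther back than shut.
Start: joints at [-1.57, 0.313, 1.498, -0, 1.331, -0.223], TCP at [116.503, -511.916, 197.594] pointing down, gripper open.
Joint ranges: [-2.94, 2.94], [-0.97, 2.17], [0.19, 2.56], [-1.23, 4.37], [0.02, 3.11], [-2.88, 2.88]. Speed limits (rad/s): [2.39, 2.39, 3.01, 3.14, 3.14, 3.14].

### API

Orientations are given as a unit quaternion [w, x, y, z].
In Python, from rig import ctrl gives the robot as it stands.
- The arm moves only by the tool carry_out, never from a script. Its argument "plan" is a list of rows, each a list of 3 entries, a list of its own where there are three numbers: the finger opening in mm, from 0 to 85.4, then the shift along the tool's x, y, z in mm, then the turn, a rotation vector about the tool's x, y, z in units of 6 degrees (1.0 is 6 degrees). In form: [[grip, [x, y, z], [ax, ay, az]], ...]. A call has 1 to 20 rows; each row shifts and turns the commanded pose from where the row before left it, along the tool's axes as they then stand; what a row does not reach is not made up. A row lasts 1/12 s, in which the tool goes at most 41.7 mm and 7.16 degrees, less where a joint would pass 70% of its speed; a pose out of reach is approached as far as the arm can. A call with a gripper value outside its range is refused whole. The fingers move at their own pace and stop on an object; "grip_force" is the grip in N (left out, the last holds). Time passes only in rows, so rows that do not move let the fingers close. It gives the time, the measured TCP pose, the force and the opening at its end, in the units of the state.
- ctrl.sense(): the state, without advancing time (a new reading comes with each control period).
- ctrl.capture(name): name is "scene" or "top" or "wrist"; returns a dict with "color" (480x640x3 uint8, blue, green, red), "range_z" (480x640 float32, mm along the optical axis (not along the pixel's ray), 0 where there is no reading), "fx", "fy", "cx", "cy" (pixels), "cam_to_world" (4x4, takes a point from camera to world coordinates); the wrist camera has in their place "tool_from_camera" (4x4, takes a point from camera to tool coordinates, whose origin is the TCP and whose axes are the flange's). Camera axes: x right, y up, looking along -z (the intrinsics and any distortion apply to the point x, -y, -z); pixel columns grow to the right and rows downward; lengths in mm; the calibration is good to about 2 mm. The wrist camera is an equidistant fisheye: a pixel r from the principal point sees the ray r / f radians off the axis. A picture is of the moment at which its call begins: read the wrist's pose just before it.
- ctrl.finish_job(): hands the job in, once; it reports no verdict.
The state is a dict: "time_s": time; "joints": joint angles; "dq": joint speeds; "tau": joint torques, N m; "eef_pos": TCP position; "ee_rot": TCP orientation; "force": force on the tool from outside, world axes, zero at the start; "wrist_torque": the same for the moment, N m; "grip_width": opening from 0.0 (shut) to 1.0 (fully open).
Only numpy, scipy, OpenCV 4.12 (cv2) and the standard library are available. Lean on these libraries where they do the work, as an engineer would, in place of code of your own. Each camera call takes 0.05 s, during which the arm holds its last target.

### The job

The orange block is too tall for the blue gate and is holding up the tubes in the feed chute: lift it out and set it down in the red tray, so that the three tubes roll down to the stop. Then gently slide the caliper's moving jaw in until the first tube is touched by both jaws with no gap, without tilting the jaw, and leave it closed there. Leave the other things on the bench alone.

Things in the scene. Friction and masses are not known exactly. Their poses are not given: they have to be found in the camera images.
- gauge: Fixed gauging station: grey base, dark steel feed chute, bench caliper. Origin at bench height below the nest, z up. The chute runs along x, sloping down towards +x at 12 degrees (0.21 rad), from x = -170 mm to the nest. Its floor is 32 mm above the bench at x = 0 and rises 0.213 mm per mm towards -x. Inside width 62.5 mm (along y), side walls 3 mm thick, 13 mm high above the chute floor.
- nest (a point): Centre of the first tube's resting place at the low end of the chute, between the jaws: (2, -1, 43) mm in the station's frame. A stop stands 11 mm beyond it, towards +x.
- gate (a point): Middle of the blue gate's bar that bridges the chute, (-29, 0, 73) mm in the station's frame. The bar clears the chute floor by 29 mm (a 22 mm tube passes, the block does not); its top is 39 mm above the chute floor and its posts stand outside the chute walls, 35 to 41 mm either side of the middle.
- beam_end (a point): End of the caliper's steel beam: (42, 170, 54) mm in the station's frame. The beam lies along the station's y at x = 42 mm, from y = -65 to 170 mm, top 54 mm above the bench; end posts 55 mm high.
- block_center (a point): Centre of the jammed orange block, 44 mm along the chute, 40 mm across it (along its y) and 52 mm tall, about 95 g. It leans with the chute (12 degrees), low side against the gate. Its top 39 mm stand above the chute's walls: it can be gripped from above across its 40 mm width, fingertips kept above the walls. The point's z is vertical, x down the chute, while it sits in the chute.
- tube1_center (a point): Centre of the first tube (nearest the gate): plain aluminium, black bores, 60 mm long, 22 mm diameter, about 60 g, its length along the station's y. It waits behind the block; when the block is gone the tubes roll down by themselves in about a second, and this one stops in the nest.
- tube2_center (a point): Centre of the second tube, identical; it ends up touching behind the first.
- tube3_center (a point): Centre of the third tube, identical; it ends up behind the second.
- tray_red: Red open tray for rejects, loose, 115 x 115 mm outside, 40 mm high, walls and floor 3 mm. Origin at the centre of its underside, z up, x and y along its sides. It, the green and the blue tray (alike but for colour) swap places from start to start.
- carriage (a joint): Travel of the caliper's grey carriage with the moving jaw along the beam, m: 0 fully open, growing as it closes (towards the station's -y), at most 0.09. At value c the jaw face is at y = 0.085 - c in the station's frame: both jaws touch a 60 mm tube at 0.0575. It stays where it is left; friction 1.5 N.
- jaw (a joint): Tilt of the moving jaw on its carriage, rad, 0 = square. The jaw rocks about an upright axis on the beam, 40 mm from the tube's axis, sprung to square with 3 N m/rad (about 0.013 rad per newton on the tube): the further the carriage is driven after contact, the more it tilts. Over about 0.09 rad spoils the measurement.
- thumb_tab (a point): Centre of the outer (station's +y) face of the yellow thumb tab on top of the carriage: the place to push. The tab is 26 mm wide (along x), 8 mm thick (along y), from 61.5 to 93.5 mm above the bench; this point is 77.5 mm up and moves with the carriage. Pushing this face towards the station's -y closes the jaw.
- jaw_face (a point): Point on the moving steel jaw's measuring face, on the line of the nest; the jaw is an arm 11 mm thick that reaches from the beam towards -x, 33 to 60 mm above the bench.
- anvil_face (a point): Point on the fixed steel jaw's measuring face, on the line of the nest, at y = -32.5 mm in the station's frame. The fixed jaw has the same shape.
- tray_green: Green open tray, same size as the red one; not used. Origin on its underside.
- tray_blue: Blue open tray, same size as the red one; not used. Origin on its underside.
- screwdriver: Screwdriver lying on the bench; not used. Origin on its underside.
- wrench: Steel wrench lying beyond the station; not used. Origin on its underside.
- jar: Small lidded jar, 60 mm diameter, 85 mm tall; not used. Origin on its underside.
- tape: Amber ring (tape core) 90 mm diameter, 22 mm high; not used. Origin on its underside.
- carton: Small cardboard box 110 x 90 x 60 mm; not used. Origin on its underside.
Not all that is in view belongs to the job. What is shaped like the part that bears tube3_center but turquoise or yellow is not meant.

How it is judged:
By the outcome, as a careful person would: the job done as asked, in the order asked, and still so for the second after the job is handed in, with the robot touching nothing.
It also fails if it takes over 51 s, if anything falls off the work surface, if the arm or the gripper's body presses on something with over 40 N, if the wrist force passes 120 N, or if a joint passes its speed limit or range.

## Working session

There is one attempt and no reset: what is moved stays moved. The work goes in short steps, Python scripts to look and compute and a tool call to move; the robot and the scene stay as the last step left them, time stands still between calls to the robot, and variables do not carry over. Pictures are saved under pics/ and viewed, and the job is handed in when it is done.

Besides the shell and the picture viewer there is one more tool, called after "Emit:" as name([rows], argument=value, ...), one row to a line, values as JSON. carry_out: Moves the arm, as the interface text tells. Its arguments: {"type":"object","properties":{"plan":{"type":"array"},"grip_force":{"type":"number"}},"required":["plan"]}

```bash
mkdir -p pics; ls
python3 - <<'E'
from rig import ctrl
import cv2, numpy as np, pickle
s=ctrl.sense(); print(s)
for n in ("scene","top"):
    c=ctrl.capture(n); pickle.dump(c,open(n+".pkl","wb")); cv2.imwrite(f"pics/{n}0.png",c["color"]); print(n,c["fx"],c["fy"],c["cx"],c["cy"],np.round(c["cam_to_world"],3).tolist(),[k for k in c], (c["range_z"]>0).mean())
E
```

```text
pics
{'time_s': 0.0, 'joints': array([-1.57040240e+00,  3.13485762e-01,  1.49843671e+00,  1.88171275e-05,
        1.33098095e+00, -2.23387772e-01]), 'dq': array([-0.00094163, -0.00074096, -0.00059161, -0.00092734, -0.00123461,
        0.00088759]), 'tau': array([-1.37128634e-03, -4.12269902e+01, -2.59744906e+01, -2.67745327e-04,
        4.13768328e-03,  2.03623166e-06]), 'eef_pos': array([ 116.50682841, -511.6088668 ,  197.01694241]), 'ee_rot': array([-6.50295380e-04,  9.93746784e-01,  1.11655274e-01,  8.20028249e-05]), 'force': array([0.00112184, 0.2226509 , 0.21575398]), 'wrist_torque': array([-0.03263177, -0.01027064, -0.03222175]), 'grip_width': 0.9991401266472836}
scene 446.5608676138749 446.5608676138749 320.4897694064932 244.54095256564173 [[-0.813, -0.381, 0.441, 961.847], [0.583, -0.538, 0.609, 569.203], [0.005, 0.752, 0.659, 738.836], [0.0, 0.0, 0.0, 1.0]] ['color', 'range_z', 'fx', 'fy', 'cx', 'cy', 'cam_to_world'] 0.9960677083333334
top 488.64319718817814 488.64319718817814 326.6697394114042 241.77973195923994 [[0.021, 0.991, -0.13, 341.282], [-1.0, 0.022, 0.001, -19.908], [0.004, 0.13, 0.992, 1242.356], [0.0, 0.0, 0.0, 1.0]] ['color', 'range_z', 'fx', 'fy', 'cx', 'cy', 'cam_to_world'] 0.9959147135416667
```

View pics/scene0.png

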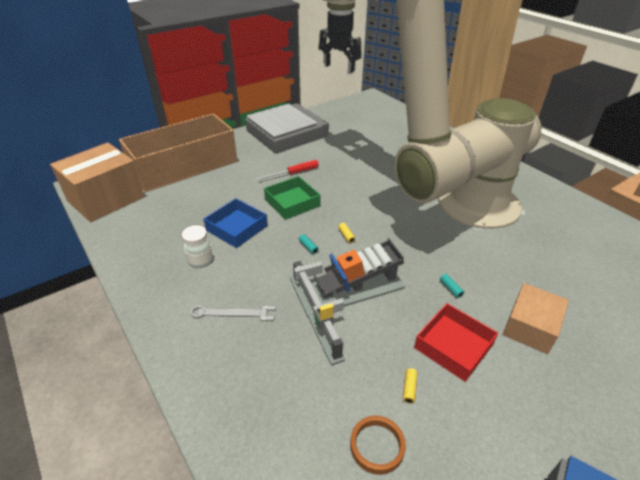

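View pics/top0.png

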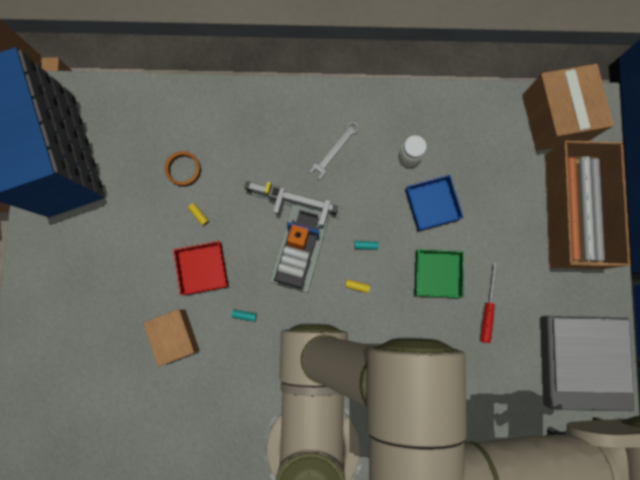

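The overview shows the orange block at top (298,237), tubes at (293,262), the yellow tab at (268,187) and the red tray at (202,268). I'll measure these now.

```bash
cat > h.py <<'E'
import numpy as np, cv2, pickle
def pts(c):
    z=c["range_z"].astype(float); v,u=np.mgrid[0:480,0:640]
    P=np.stack([(u-c["cx"])/c["fx"]*z,-(v-c["cy"])/c["fy"]*z,-z],-1)
    T=c["cam_to_world"]; return P@T[:3,:3].T+T[:3,3]
def mask(c,h0,h1,s0=120,v0=60):
    h=cv2.cvtColor(c["color"],cv2.COLOR_BGR2HSV); 
    m=(h[...,0]>=h0)&(h[...,0]<=h1)&(h[...,1]>=s0)&(h[...,2]>=v0)
    return m
E
python3 - <<'E'
from h import *
for n in ("top","scene"):
    c=pickle.load(open(n+".pkl","rb")); P=pts(c)
    hsv=cv2.cvtColor(c["color"],cv2.COLOR_BGR2HSV)
    for nm,a in dict(orange=(4,18,180,120),yellow=(20,35,130,80),red=(0,3,150,60),red2=(175,180,150,60),blue=(105,125,120,40)).items():
        m=mask(c,*a).astype(np.uint8)
        k,l,st,ce=cv2.connectedComponentsWithStats(m)
        for i in range(1,k):
            if st[i,4]>=15:
                p=P[l==i]; 
                if np.median(p[:,2])<-100 or np.median(p[:,2])>200: continue
                print(n,nm,st[i].tolist(),"med",np.median(p,0).round(0),"min",p.min(0).round(0),"max",p.max(0).round(0))
    if n=="top": im=c["color"][150:310,150:350]
    else: im=c["color"][220:380,270:470]
    cv2.imwrite(f"pics/{n}_crop.png",cv2.resize(im,(800,640)[:2] if 0 else (750,600),interpolation=cv2.INTER_CUBIC))
E
```

```text
top orange [288, 227, 20, 19, 245] med [503.  48.  97.] min [341. -20.  85.] max [ 526.   70. 1242.]
top yellow [265, 182, 6, 12, 43] med [621. 124.  90.] min [611. 119.  72.] max [635. 131.  99.]
top yellow [189, 204, 19, 21, 183] med [565. 307.  20.] min [341. -20.   7.] max [ 591.  332. 1242.]
top yellow [346, 280, 24, 12, 185] med [392. -99.  20.] min [ 380. -129.   10.] max [407. -71.  27.]
top red [174, 242, 54, 53, 2187] med [429. 296.   4.] min [341. -20.  -6.] max [ 494.  358. 1242.]
top red [481, 303, 13, 40, 363] med [ 308. -421.   23.] min [ 262. -438.   14.] max [ 357.  -20. 1242.]
top blue [406, 176, 57, 54, 2105] med [ 611. -295.    4.] min [ 341. -359.   -5.] max [ 677.  -20. 1242.]
top blue [309, 228, 10, 9, 42] med [520.  10.  76.] min [511.   0.  37.] max [527.  22.  82.]
scene orange [238, 76, 55, 36, 1163] med [   -5. -1221.   -96.] min [ -159. -1295.  -160.] max [  131. -1198.   -35.]
scene orange [164, 92, 67, 31, 1185] med [  315. -1222.   -76.] min [  170. -1323.  -160.] max [962. 569. 739.]
scene orange [339, 252, 24, 27, 374] med [511.  62.  92.] min [490. 
[... 484 characters left out ...]
 322. -1223.   107.] min [  160. -1405.   -41.] max [962. 569. 739.]
scene red [288, 161, 30, 12, 196] med [ 313. -419.   20.] min [ 263. -438.    7.] max [ 362. -408.   28.]
scene red [415, 304, 82, 76, 3478] med [423. 288.   5.] min [363. 223.  -2.] max [962. 569. 739.]
scene blue [0, 0, 159, 299, 29982] med [  852. -1227.    35.] min [  500. -1244.  -677.] max [1310.  569.  739.]
scene blue [385, 0, 11, 3, 17] med [ -731. -1198.   200.] min [ -751. -1225.   196.] max [ -715. -1182.   202.]
scene blue [204, 200, 63, 47, 1796] med [ 607. -303.   16.] min [ 540. -364.   -1.] max [962. 569. 739.]
scene blue [330, 255, 19, 36, 119] med [534.  52.  77.] min [520.  -1.  37.] max [962. 569. 739.]
```

View pics/top_crop.png

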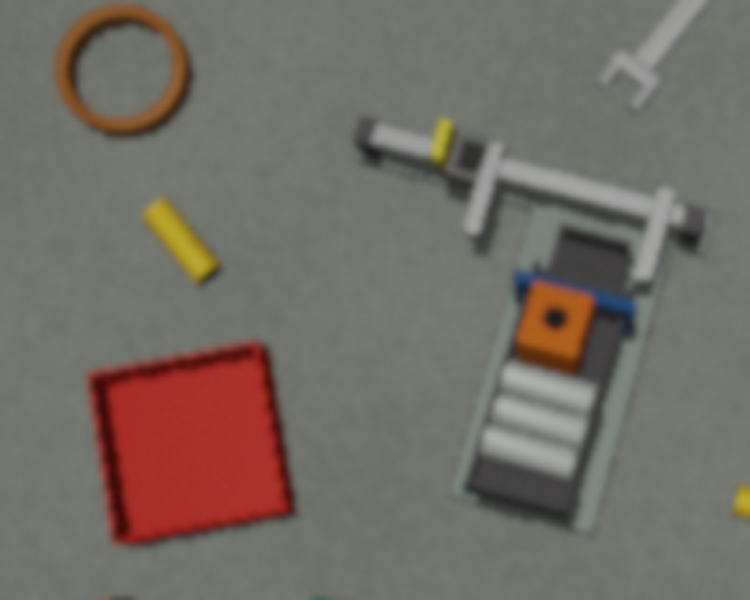

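View pics/scene_crop.png

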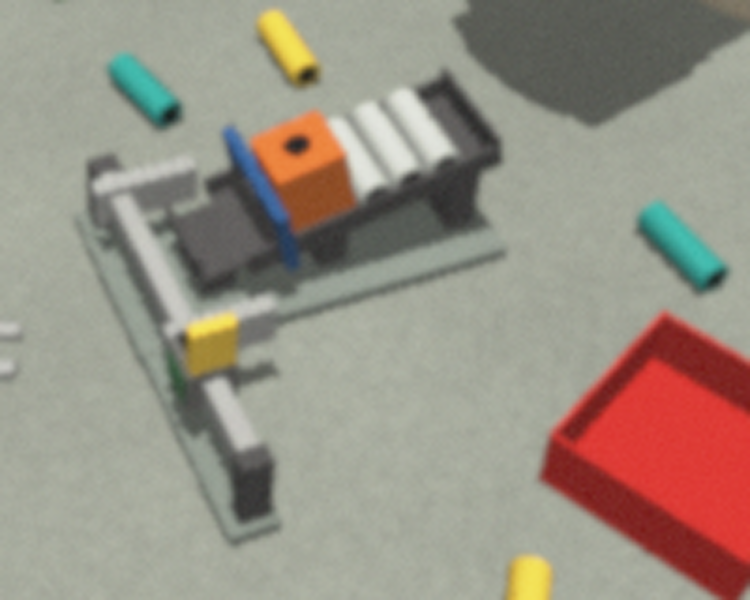

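The crops agree: the chute falls towards world +x with a slight yaw. The gate bar lies just beyond the block, and the moving jaw is fully open by the yellow tab. Next I'll work out the station pose from hand-picked features at known heights.

```bash
cat >> h.py <<'E'
def ray(c,u,v,z):
    T=c["cam_to_world"]; d=T[:3,:3]@np.array([(u-c["cx"])/c["fx"],-(v-c["cy"])/c["fy"],-1.]); o=T[:3,3]
    return (o+d*(z-o[2])/d[2])
def proj(c,p):
    T=c["cam_to_world"]; q=T[:3,:3].T@(np.asarray(p,float)-T[:3,3]); return np.array([c["cx"]+c["fx"]*q[0]/-q[2], c["cy"]-c["fy"]*q[1]/-q[2]])
E
python3 - <<'E'
from h import *
c=pickle.load(open("top.pkl","rb"));s=pickle.load(open("scene.pkl","rb"))
tp=lambda x,y:(150+x*200/750,150+y*160/600)
sp=lambda x,y:(270+x*200/750,220+y*160/600)
# beam end posts tops: outer ends
a=ray(c,*tp(367,130),55);b=ray(c,*tp(694,216),55); print(a,b,np.degrees(np.arctan2(*(a-b)[1::-1])))
# orange top: minAreaRect at bright orange
hsv=cv2.cvtColor(c["color"],cv2.COLOR_BGR2HSV)
for nm,cc in(("top",c),("scene",s)):
    m=mask(cc,4,18,180,120); P=pts(cc); m&=(P[...,2]>60)&(P[...,2]<150)
    p=P[m];print(nm, p[:,2].min(),p[:,2].max())
# block hole on top (crop 555,317 ; scene crop 297,145)
for z in (90,94,98,102): print(z,ray(c,*tp(555,317),z),ray(s,*sp(297,145),z))
# chute edges in top: tube ends; yellow tab
print("tab",[ray(c,*tp(x,y),93.5).round(0) for x,y in((445,120),(438,160))],"scene", [ray(s,*sp(x,y),z).round(0) for x,y,z in((237,315,93.5),(238,360,61.5),(190,373,61.5))])
# tray
m=mask(c,0,3,150,40)|mask(c,175,180,150,40); k,l,st,ce=cv2.connectedComponentsWithStats(m.astype(np.uint8)); i=1+np.argmax([st[j,4] if ce[j][0]<300 else 0 for j in range(1,k)])
r=cv2.minAreaRect(np.argwhere(l==i)[:,::-1].astype(np.float32)); bx=cv2.boxPoints(r); print(r,[ray(c,*q,40).round(0) for q in bx], ray(c,*r[0],40),ray(c,*r[0],0))
E
```

```text
[635.90812606 177.9241777   55.        ] [582.62471286 -40.03080152  55.        ] 76.26236009839928
top 85.17046062288864 103.70194805374763
scene 60.24247699165517 128.58023298856006
90 [508.26366189  47.62078138  90.        ] [504.47282886  41.95230181  90.        ]
94 [507.68404492  47.38637909  94.        ] [507.29248625  45.20274286  94.        ]
98 [507.10442796  47.1519768   98.        ] [510.11214363  48.45318391  98.        ]
102 [506.52481099  46.9175745  102.        ] [512.93180102  51.70362496 102.        ]
tab [array([634., 122.,  94.]), array([608., 125.,  94.])] scene [array([610., 126.,  94.]), array([611., 129.,  62.]), array([636., 122.,  61.])]
((200.42799377441406, 268.1039733886719), (46.15244674682617, 48.388511657714844), 79.69515228271484) [array([471., 360.,  40.]), array([495., 243.,  40.]), array([383., 217.,  40.]), array([360., 333.,  40.])] [426.79939091 288.24247402  40.        ] [429.64437116 298.49402951   0.        ]
```

```bash
cat >> h.py <<'E'
from scipy.spatial.transform import Rotation as Ro
PSI=np.radians(-13.74); O=np.array([556.,28.,0.])
Rs=Ro.from_euler('z',PSI).as_matrix()
def w(p): return O+Rs@np.asarray(p,float)
def st(p): return Rs.T@(np.asarray(p,float)-O)
def toolR(tilt): # tool x along station x, tool z down, tilted about station y
    t=np.radians(tilt); x=np.array([np.cos(t),0,-np.sin(t)]); z=np.array([-np.sin(t),0,-np.cos(t)]); y=np.cross(z,x)
    return Rs@np.column_stack([x,y,z])
def cur(s):
    q=s["ee_rot"]; return np.array(s["eef_pos"]),Ro.from_quat([q[1],q[2],q[3],q[0]]).as_matrix()
def delta(s,p,R=None):
    p0,R0=cur(s); print("shift tool (before turn)",(R0.T@(p-p0)).round(1))
    if R is not None:
        print("turn",(np.degrees(Ro.from_matrix(R0.T@R).as_rotvec())/6).round(2),"shift after turn",(R.T@(p-p0)).round(1))
E
python3 - <<'E'
from h import *
from rig import ctrl
n=Rs@np.array([.2079,0,.9781]); s=ctrl.sense()
C=w([-57,7,69]);print(C,n); H=C+130*n; print(H); delta(s,H,toolR(12)); print(toolR(12))
E
```

```text
[502.29375278  48.33811715  69.        ] [ 0.20195064 -0.04937965  0.9781    ]
[528.54733569  41.91876256 196.153     ]
shift tool (before turn) [ 524.6 -448.3    1.6]
turn [ 0.45 -1.96  4.41] shift after turn [ 263.1 -635.6  -55. ]
[[ 0.95015648 -0.23751636 -0.20196199]
 [-0.23232606 -0.97138354  0.04938243]
 [-0.20791169  0.         -0.9781476 ]]
```

Emit:
carry_out([
  [85,[26,-22,-2],[0,0,0]],
  [85,[26,-22,-2],[0,0,0]],
  [85,[26,-22,-2],[0,0,0]],
  [85,[26,-22,-2],[0,0,0]],
  [85,[26,-22,-2],[0,0,0]],
  [85,[26,-22,-2],[0,0,0]],
  [85,[26,-22,-2],[0,0,0]],
  [85,[26,-22,-2],[0,0,0]],
  [85,[26,-22,-2],[0,0,0]],
  [85,[26,-22,-2],[0,0,0]],
  [85,[26,-22,-2],[0,0,0]],
  [85,[26,-22,-2],[0,0,0]],
  [85,[26,-22,-2],[0,0,0]],
  [85,[26,-22,-2],[0,0,0]],
  [85,[26,-22,-2],[0,0,0]],
  [85,[26,-22,-2],[0,0,0]],
  [85,[26,-22,-2],[0,0,0]],
  [85,[26,-22,-2],[0,0,0]],
  [85,[26,-22,-2],[0,0,0]],
  [85,[26,-22,0],[0,0,0]],
])

```text
time_s: 1.77
eef_pos: [526.6, 34.2, 235.7]
ee_rot: [0.0, 0.994, 0.112, 0.0]
force: [0.1, -0.7, 1.3]
grip_width: 0.996
```

Emit:
carry_out([
  [85,[0,0,0],[0.1,-0.39,0.88]],
  [85,[0,0,0],[0.09,-0.39,0.88]],
  [85,[0,0,0],[0.09,-0.39,0.88]],
  [85,[0,0,0],[0.09,-0.39,0.88]],
  [85,[0,0,0],[0.08,-0.39,0.88]],
  [85,[0,0,0],[0,0,0]],
])

```text
time_s: 2.27
eef_pos: [526.2, 32.1, 234.4]
ee_rot: [-0.012, 0.987, -0.12, -0.105]
force: [-0.2, 0.5, 0.3]
grip_width: 0.995
```

Run:
```python
from h import *
from rig import ctrl
n=Rs@np.array([.2079,0,.9781]); s=ctrl.sense(); print(s["time_s"],s["eef_pos"],s["joints"].round(2))
C=w([-57,7,69]); H=C+130*n; delta(s,H,toolR(12))
c=ctrl.capture("wrist"); c["pose"]=cur(s); pickle.dump(c,open("w1.pkl","wb")); cv2.imwrite("pics/w1.png",c["color"]); print(c["fx"],c["cx"],c["cy"],c["tool_from_camera"].round(2).tolist())
```

```text
2.2667 [526.20721638  32.13809813 234.4481215 ] [-0.17  0.43  1.25  0.01  1.67  1.64]
shift tool (before turn) [  8.  -10.1  37.4]
turn [ 0.01  0.02 -0.02] shift after turn [  7.9 -10.1  37.5]
371.64829954431775 318.0192426506543 237.35915531652574 [[0.0, 0.95, 0.32, 84.14], [1.0, -0.0, 0.0, 0.91], [0.0, 0.32, -0.95, -175.03], [0.0, 0.0, 0.0, 1.0]]
```

View pics/w1.png

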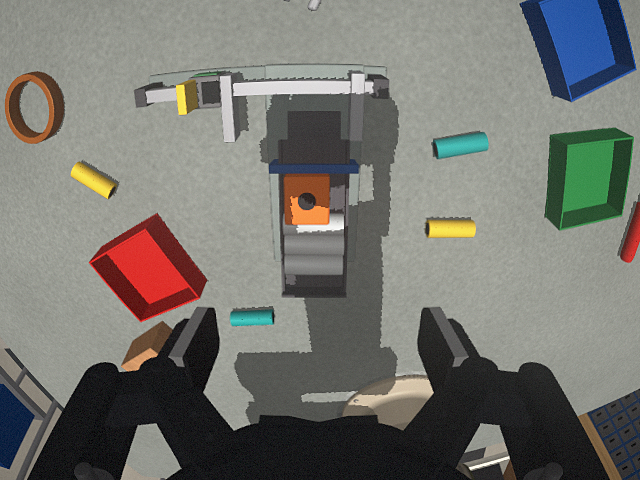

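The wrist view shows the block hole at (307,201), beam posts at (141,97) and (381,86), the tab at (186,98) and the tray at (148,267). Casting rays onto planes:

```bash
cat >> h.py <<'E'
def wray(c,u,v,z):
    p,R=c["pose"]; T=c["tool_from_camera"]
    x=np.array([[[ (u-c["cx"])/c["fx"], (v-c["cy"])/c["fy"] ]]]); r=np.hypot(*x[0,0]); d=x[0,0]/r*np.tan(r) if r>0 else x[0,0]
    dc=np.array([d[0],-d[1],-1.]); dw=R@(T[:3,:3]@dc); o=R@T[:3,3]+p
    return o+dw*(z-o[2])/dw[2]
E
python3 - <<'E'
from h import *
c=pickle.load(open("w1.pkl","rb"))
im=c["color"]; cv2.imwrite("pics/w1a.png",cv2.resize(im[60:310,80:400],(800,625))[:600])
f=lambda n,u,v,z: print(n,wray(c,u,v,z).round(1),"station",st(wray(c,u,v,z)).round(1))
f("hole",307,201,94); f("postL",141,97,55); f("postR",381,86,55)
m=mask(c,4,18,150,80); m[:150]=0;m[240:]=0
m[:,:270]=0;m[:,345:]=0
hsv=cv2.cvtColor(im,cv2.COLOR_BGR2HSV)
# bright top
k,l,s,ce=cv2.connectedComponentsWithStats((m&(hsv[...,2]>0)).astype(np.uint8));i=1+np.argmax(s[1:,4]);print("orange",s[i])
m=mask(c,0,4,120,40)|mask(c,175,180,120,40); k,l,s,ce=cv2.connectedComponentsWithStats(m.astype(np.uint8))
j=l[267,148]; r=cv2.minAreaRect(np.argwhere(l==j)[:,::-1].astype(np.float32)); print(cv2.boxPoints(r).round())
P=[]
for u,v in((90,263),(157,215),(206,285),(140,321)): f("tray",u,v,40);P.append(wray(c,u,v,40))
print(np.mean(P,0))
E
```

```text
hole [508.   45.4  94. ] station [-50.8   5.5  94. ]
postL [638.1 176.3  55. ] station [ 44.5 163.6  55. ]
postR [585.5 -41.2  55. ] station [ 45.1 -60.2  55. ]
orange [ 284  174   46   51 1980]
[[ 85. 258.]
 [153. 208.]
 [213. 288.]
 [145. 338.]]
tray [471.9 353.9  40. ] station [-159.1  296.6   40. ]
tray [510.  221.3  40. ] station [-90.6 176.8  40. ]
tray [404.7 203.   40. ] station [-188.6  134.    40. ]
tray [364.2 331.1  40. ] station [-258.3  248.8   40. ]
[437.68857388 277.31124419  40.        ]
```

View pics/w1a.png

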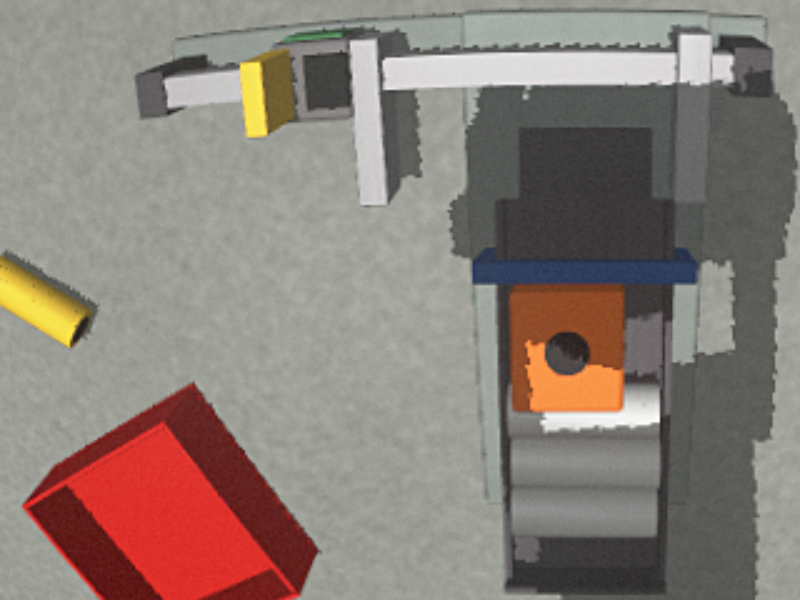

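```bash
sed -i 's/O=np.array.*/O=np.array([557.3,27.6,0.])/' h.py
python3 - <<'E'
from h import *
from rig import ctrl
n=Rs@np.array([.2079,0,.9781]); s=ctrl.sense()
H=np.array([508,46,94.5]); print(st(H)); delta(s,H-32*n,toolR(12))
c=pickle.load(open("w1.pkl","rb"));P=[]
for u,v in((89.5,262),(157.5,213),(207,279),(139.5,321)): P.append(wray(c,u,v,40));print(P[-1])
print(np.mean(P,0))
E
```

```text
[-52.25950945   6.16390069  94.5       ]
shift tool (before turn) [  8.7  -9.3 173.4]
turn [ 0.01 -0.    0.02] shift after turn [  8.8  -9.  173.5]
[473.53416078 353.7187668   40.        ]
[512.12891838 219.54955003  40.        ]
[413.05925129 197.84172578  40.        ]
[364.3201522  331.91727631  40.        ]
[440.76062066 275.75682973  40.        ]
```

Emit:
carry_out([
  [85,[4.4,-4.6,20],[0,0,0]],
  [85,[4.4,-4.6,20],[0,0,0]],
  [85,[0,0,20],[0,0,0]],
  [85,[0,0,20],[0,0,0]],
  [85,[0,0,20],[0,0,0]],
  [85,[0,0,15],[0,0,0]],
  [85,[0,0,15],[0,0,0]],
  [85,[0,0,10],[0,0,0]],
  [85,[0,0,10],[0,0,0]],
  [85,[0,0,0],[0,0,0]],
  [85,[0,0,0],[0,0,0]],
])

```text
time_s: 3.23
eef_pos: [506.3, 46.6, 87.2]
ee_rot: [-0.012, 0.988, -0.118, -0.103]
force: [-0.9, -0.2, 0.2]
grip_width: 0.992
```

Run:
```python
from h import *
from rig import ctrl
n=Rs@np.array([.2079,0,.9781]); s=ctrl.sense();print(s["time_s"],s["eef_pos"],s["force"])
H=np.array([508,46,94.5]); delta(s,H-32*n,toolR(12))
c=ctrl.capture("wrist"); c["pose"]=cur(s); pickle.dump(c,open("w2.pkl","wb")); cv2.imwrite("pics/w2.png",c["color"])
```

```text
3.2333 [506.34106253  46.60562429  87.22902252] [-0.91142531 -0.18639495  0.1999718 ]
shift tool (before turn) [ 0.2  0.2 24.5]
turn [ 0.01 -0.02  0.02] shift after turn [ 0.2  0.2 24.5]
```

View pics/w2.png

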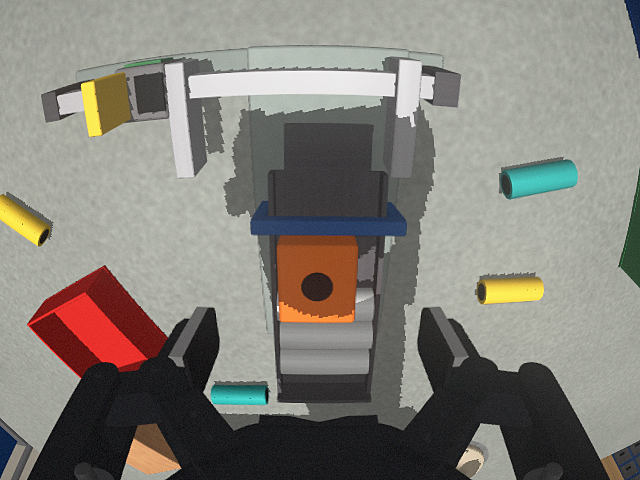

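The block hole is at (317,286), centred between the fingers. A quick ray check, then the descent.

Run:
```python
from h import *
c=pickle.load(open("w2.pkl","rb"))
for z in (92,94.5,97): h=wray(c,317.5,286,z); print(h,c["pose"][1].T@(h-c["pose"][0]))
e=[wray(c,u,v,z) for u,v,z in((278,237,99),(357,237,99),(278,322,90),(357,322,90))];print(np.round(e,1),np.linalg.norm(e[0]-e[1]),np.linalg.norm(e[0]-e[2]),np.mean(e,0))
```

```text
[506.59381983  45.87470318  92.        ] [-0.57509533  0.65508788 -4.75399656]
[508.51570351  45.4072193   94.5       ] [ 0.84476247  0.659438   -7.60814493]
[510.43758718  44.93973543  97.        ] [  2.26462027   0.66378813 -10.46229331]
[[543.1  55.2  99. ]
 [534.8  20.9  99. ]
 [484.9  74.   90. ]
 [474.5  30.8  90. ]] 35.30825978761719 61.80922749812248 [509.30499971  45.21821213  94.5       ]
```

Emit:
carry_out([
  [85,[0,0.3,8],[0,0,0]],
  [85,[0,0,8],[0,0,0]],
  [85,[0,0,6],[0,0,0]],
  [85,[0,0,2],[0,0,0]],
  [85,[0,0,0],[0,0,0]],
  [38,[0,0,0],[0,0,0]],
  [38,[0,0,0],[0,0,0]],
  [38,[0,0,0],[0,0,0]],
  [38,[0,0,0],[0,0,0]],
  [38,[0,0,0],[0,0,0]],
  [38,[0,0,0],[0,0,0]],
  [36,[0,0,0],[0,0,0]],
  [34,[0,0,0],[0,0,0]],
], grip_force=40)

```text
time_s: 4.37
eef_pos: [501.4, 47.5, 63.5]
ee_rot: [-0.012, 0.988, -0.118, -0.103]
force: [0.8, -0.5, -0.9]
grip_width: 0.4
```

Run:
```python
from h import *
from rig import ctrl
s=ctrl.sense();print(s["time_s"],s["eef_pos"],s["force"],s["wrist_torque"],s["grip_width"]*85.4)
c=ctrl.capture("wrist"); c["pose"]=cur(s); cv2.imwrite("pics/w3.png",c["color"])
```

```text
4.3667 [501.39803172  47.47298038  63.53635398] [ 0.80836031 -0.52466145 -0.87102777] [-0.02745894 -0.09322228  0.01170914] 34.160064023656574
```

View pics/w3.png

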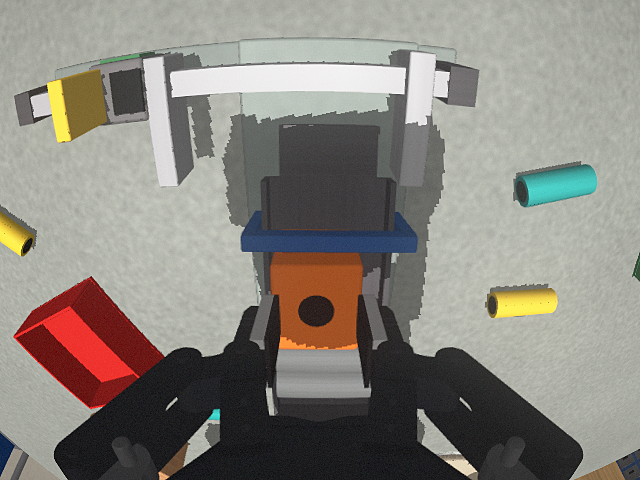

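Emit:
carry_out([
  [25,[0,0,0],[0,0,0]],
  [25,[0,0,0],[0,0,0]],
  [25,[0,0,0],[0,0,0]],
  [25,[0,0,0],[0,0,0]],
])

```text
time_s: 4.75
eef_pos: [501.4, 47.5, 63.5]
ee_rot: [-0.012, 0.988, -0.118, -0.103]
force: [0.1, 0.3, 1.0]
grip_width: 0.295
```

Run:
```python
from h import *
from rig import ctrl
s=ctrl.sense();print(s["time_s"],s["eef_pos"],s["force"],s["wrist_torque"],s["grip_width"]*85.4)
c=ctrl.capture("wrist"); c["pose"]=cur(s); cv2.imwrite("pics/w4.png",cv2.resize(c["color"][200:420,200:440],(720,600)))
```

```text
4.75 [501.38103783  47.4502254   63.53445923] [0.05781336 0.3110241  0.98923905] [ 0.01482031 -0.08688168  0.02647776] 25.169728072148374
```

View pics/w4.png

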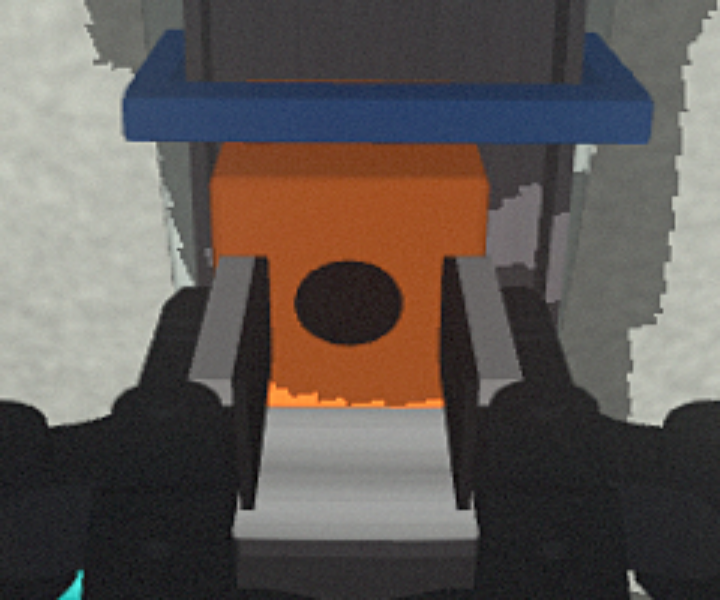

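The fingers have closed to 25 mm with no contact, and the pads appear in front of the block's top in the image. I'll use the range image to find out where the tips really are.

Run:
```python
from h import *
from rig import ctrl
s=ctrl.sense()
c=ctrl.capture("wrist"); c["pose"]=cur(s); pickle.dump(c,open("w4.pkl","wb"))
T=c["tool_from_camera"]; rz=c["range_z"]
def tp(u,v):
    z=rz[v,u]; x=np.array([(u-c["cx"])/c["fx"],(v-c["cy"])/c["fy"]]); r=np.hypot(*x); d=x/r*np.tan(r)
    return (T@np.array([d[0]*z,-d[1]*z,-z,1]))[:3]
for cu,cv in((348,225),(225,270),(300,385),(230,320),(260,265),(205,390),(252,480),(490,270),(455,300),(350,460),(350,520),(230,230),(350,110)):
    u=200+int(cu/3); v=200+int(cv*220/600); print((cu,cv),(u,v),rz[v,u].round(0),tp(u,v).round(1))
print(s["eef_pos"])
```

```text
(348, 225) (316, 282) 156.0 [ 15.6   0.1 -33.4]
(225, 270) (275, 299) 150.0 [ 11.5 -16.7 -41.2]
(300, 385) (300, 341) 168.0 [-15.7  -7.4 -32.1]
(230, 320) (276, 317) 138.0 [ 10.9 -15.  -54.6]
(260, 265) (286, 297) 152.0 [ 11.2 -12.4 -38.8]
(205, 390) (268, 343) 119.0 [ 12.5 -15.6 -74. ]
(252, 480) (284, 376) 130.0 [ -6.  -11.5 -69. ]
(490, 270) (363, 299) 150.0 [ 11.7  19.3 -41.5]
(455, 300) (351, 310) 141.0 [ 11.8  13.6 -50.7]
(350, 460) (316, 368) 210.0 [-56.8  -0.3  -1.5]
(350, 520) (316, 390) 215.0 [-73.9  -0.3  -2.4]
(230, 230) (276, 284) 157.0 [ 14.2 -17.  -32.8]
(350, 110) (316, 240) 166.0 [ 29.3   0.  -18.9]
[501.38022201  47.4540949   63.5285086 ]
```

Run:
```python
from h import *
from rig import ctrl
c=pickle.load(open("scene.pkl","rb")); 
for z in(197,215,235,250): print(z,proj(c,[116.5,-511.6,z]))
c=ctrl.capture("scene"); s=ctrl.sense(); pickle.dump(c,open("s2.pkl","wb"))
p,R=cur(s); print(proj(c,p),proj(c,p-36*R[:,2]))
im=c["color"].copy()
cv2.imwrite("pics/s2.png",cv2.resize(im[170:320,250:450],(800,600),interpolation=cv2.INTER_CUBIC))
cv2.imwrite("pics/s0g.png",cv2.resize(pickle.load(open("scene.pkl","rb"))["color"][0:100,280:400],(720,600),interpolation=cv2.INTER_CUBIC))
```

```text
197 [338.04908536  85.00343612]
215 [338.23208821  79.23675345]
235 [338.43916076  72.71159982]
250 [338.59711262  67.73430973]
[351.32037228 268.47267194] [348.97434455 257.41061938]
```

View pics/s2.png

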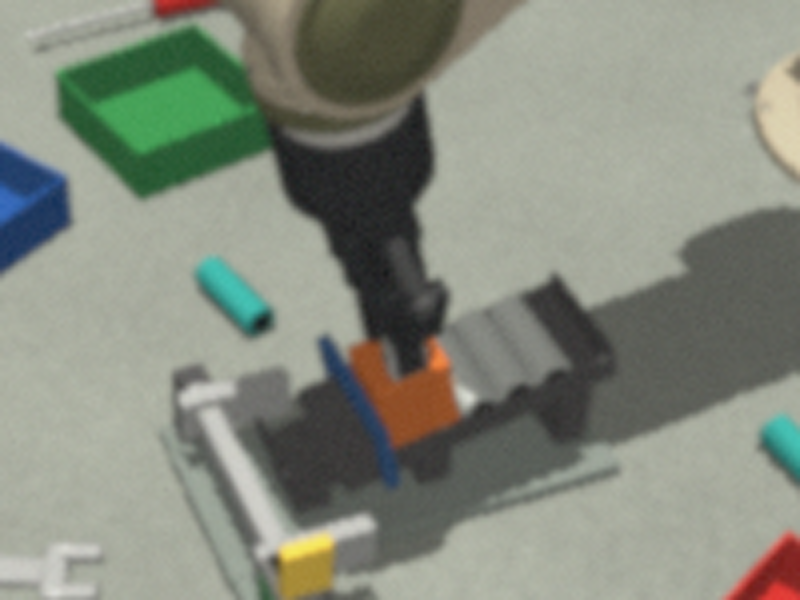

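View pics/s0g.png

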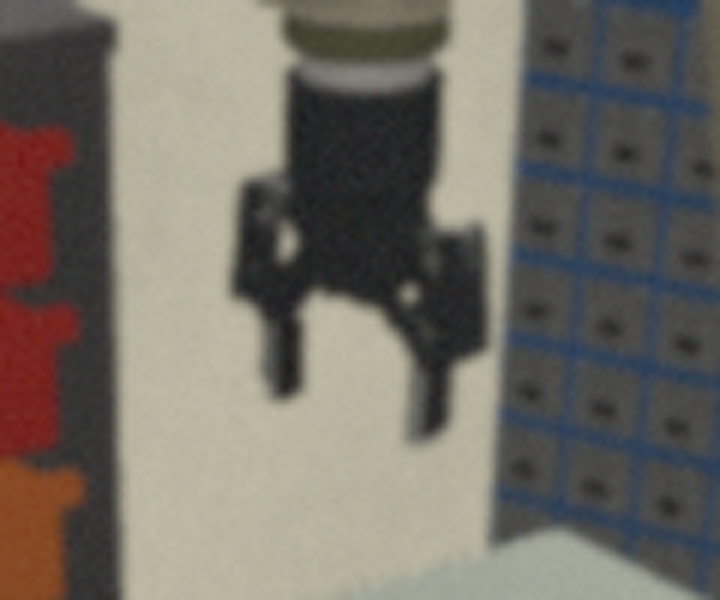

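The range image and scene view agree: the real tips are about 37 mm behind the reported TCP (about 49 mm when open, 246 mm high at the start). The tips are still 4 mm above the block and nothing has been disturbed. I'll reopen, go 39 mm deeper and close again.

Emit:
carry_out([
  [85,[0,0,0],[0,0,0]],
  [85,[0,0,0],[0,0,0]],
  [85,[0,0,0],[0,0,0]],
  [85,[0,0,0],[0,0,0]],
  [85,[0,0,0],[0,0,0]],
  [85,[0,0,0],[0,0,0]],
  [85,[0,0,0],[0,0,0]],
  [85,[0,0,10],[0,0,0]],
  [85,[0,0,10],[0,0,0]],
  [85,[0,0,10],[0,0,0]],
  [85,[0,0,7],[0,0,0]],
  [85,[0,0,2],[0,0,0]],
  [85,[0,0,0],[0,0,0]],
  [85,[0,0,0],[0,0,0]],
])

```text
time_s: 6.07
eef_pos: [493.7, 49.3, 25.4]
ee_rot: [-0.012, 0.988, -0.118, -0.103]
force: [-0.1, 0.0, 0.2]
grip_width: 0.997
```

Emit:
carry_out([
  [45,[0,0,0],[0,0,0]],
  [45,[0,0,0],[0,0,0]],
  [45,[0,0,0],[0,0,0]],
  [45,[0,0,0],[0,0,0]],
  [45,[0,0,0],[0,0,0]],
  [40,[0,0,0],[0,0,0]],
  [38,[0,0,0],[0,0,0]],
  [36,[0,0,0],[0,0,0]],
  [30,[0,0,0],[0,0,0]],
  [30,[0,0,0],[0,0,0]],
], grip_force=40)

```text
time_s: 6.9
eef_pos: [493.6, 49.3, 25.5]
ee_rot: [-0.012, 0.988, -0.118, -0.103]
force: [-0.1, -0.5, 3.0]
grip_width: 0.462
```

Run:
```python
from h import *
from rig import ctrl
s=ctrl.sense();print(s["time_s"],s["eef_pos"],s["force"],s["wrist_torque"],s["grip_width"]*85.4)
c=ctrl.capture("wrist"); c["pose"]=cur(s); cv2.imwrite("pics/w5.png",c["color"])
```

```text
6.9 [493.64036499  49.32638986  25.52942019] [-0.07091132 -0.5055269   2.95625164] [ 0.05316187  0.02973009 -0.01156173] 39.44571980688131
```

View pics/w5.png

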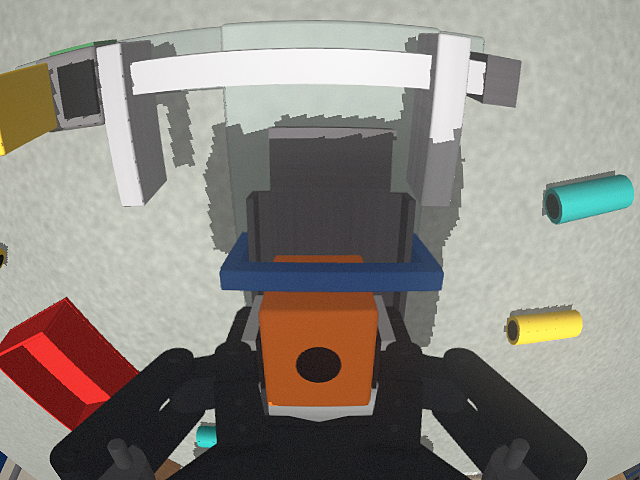

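The block is gripped at 39.4 mm between the pads. Lifting.

Emit:
carry_out([
  [30,[-0.5,0,-5],[0,0,0]],
  [30,[-1,0,-8],[0,0,0]],
  [30,[-1,0,-10],[0,0,0]],
  [30,[0,0,-12],[0,0,0]],
  [30,[0,0,-15],[0,0,0]],
  [30,[0,0,-15],[0,0,0]],
  [30,[0,0,-15],[0,0,0]],
  [30,[0,0,-15],[0,0,0]],
  [30,[0,0,-15],[0,0,0]],
  [30,[0,0,-15],[0,0,0]],
  [30,[0,0,0],[0,1,0]],
  [30,[0,0,0],[0,1,0]],
  [30,[0,0,0],[0,0,0]],
])

```text
time_s: 8.03
eef_pos: [514.4, 44.8, 149.2]
ee_rot: [0.001, 0.993, -0.118, 0.003]
force: [-0.7, 0.5, -1.2]
grip_width: 0.462
```

Run:
```python
from h import *
from rig import ctrl
s=ctrl.sense();print(s["time_s"],s["eef_pos"],s["force"],s["grip_width"]*85.4)
for t in ("wrist","top"):
    c=ctrl.capture(t); c["pose"]=cur(s); pickle.dump(c,open(t+"5.pkl","wb")); cv2.imwrite(f"pics/{t}6.png",c["color"])
delta(s,np.array([428,290,s["eef_pos"][2]]),Ro.from_euler('z',13.74-11,degrees=True).as_matrix()@toolR(0))
```

```text
8.0333 [514.35586059  44.79628813 149.21103854] [-0.67239848  0.49106729 -1.23187736] 39.460720518874496
shift tool (before turn) [-141.6 -218.    -0.9]
turn [ 0.01 -0.05 -0.43] shift after turn [-131.6 -224.2    0. ]
```

View pics/wrist6.png

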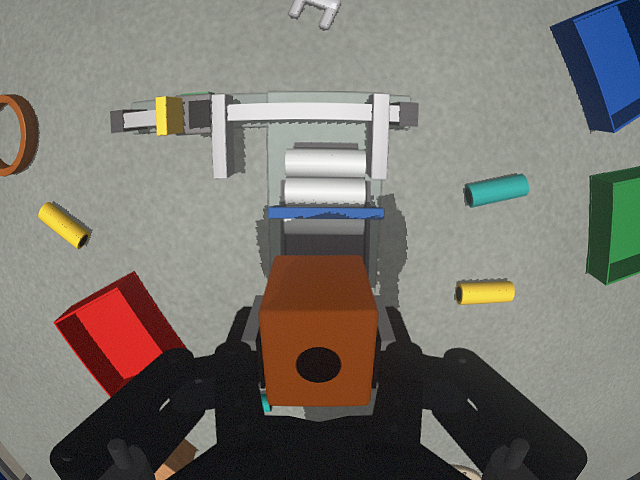

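View pics/top6.png

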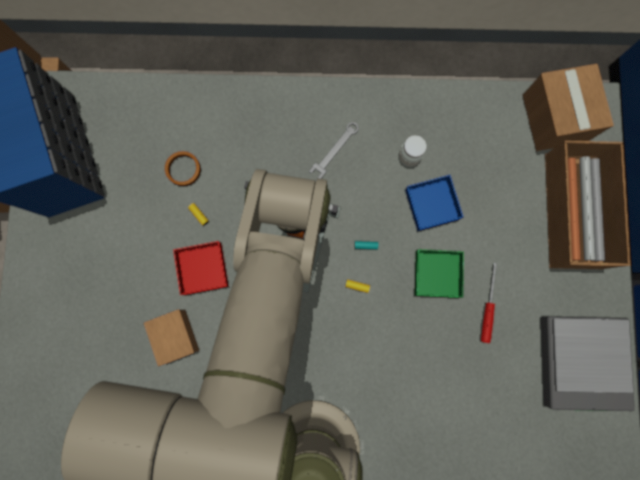

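The tubes have rolled down: two lie between the gate and the stop, with the third behind them. Moving the block to the tray.

Emit:
carry_out([
  [30,[-8,-12,0],[0,0,0]],
  [30,[-16,-24,0],[0,0,0]],
  [30,[-16,-24,0],[0,0,0]],
  [30,[-16,-24,0],[0,0,0]],
  [30,[-16,-24,0],[0,0,0]],
  [30,[-16,-24,0],[0,0,0]],
  [30,[-16,-25,0],[0,0,0]],
  [30,[-16,-25,0],[0,0,0]],
  [30,[-16,-24,10],[0,0,0]],
  [30,[-6,-12,15],[0,0,0]],
  [30,[0,0,20],[0,0,0]],
  [30,[0,0,20],[0,0,0]],
  [30,[0,0,0],[0,0,0]],
  [30,[0,0,0],[0,0,0]],
])

```text
time_s: 9.3
eef_pos: [430.1, 289.1, 82.7]
ee_rot: [0.001, 0.993, -0.119, -0.0]
force: [0.5, -0.5, -0.5]
grip_width: 0.463
```

Run:
```python
from h import *
from rig import ctrl
s=ctrl.sense();print(s["time_s"],s["eef_pos"],s["force"],s["grip_width"]*85.4)
c=ctrl.capture("wrist"); c["pose"]=cur(s); pickle.dump(c,open("w7.pkl","wb")); cv2.imwrite(f"pics/w7.png",c["color"])
c=ctrl.capture("scene"); cv2.imwrite("pics/s7.png",cv2.resize(c["color"][200:425,270:570],(800,600),interpolation=cv2.INTER_CUBIC))
```

```text
9.3 [430.14956407 289.12745993  82.6954318 ] [ 0.54332221 -0.53180698 -0.537892  ] 39.53172188799749
```

View pics/w7.png

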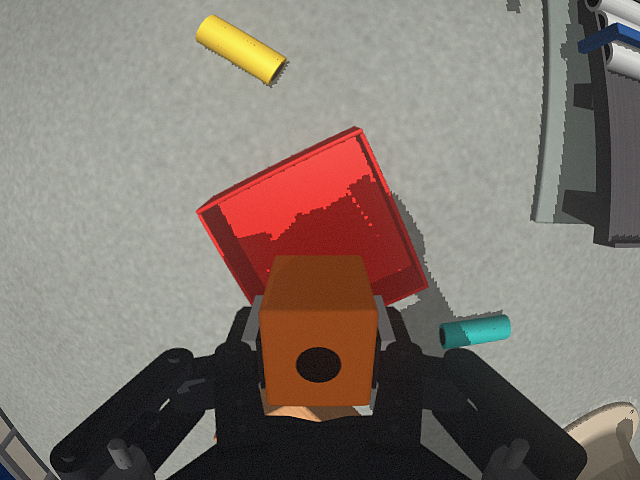

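View pics/s7.png

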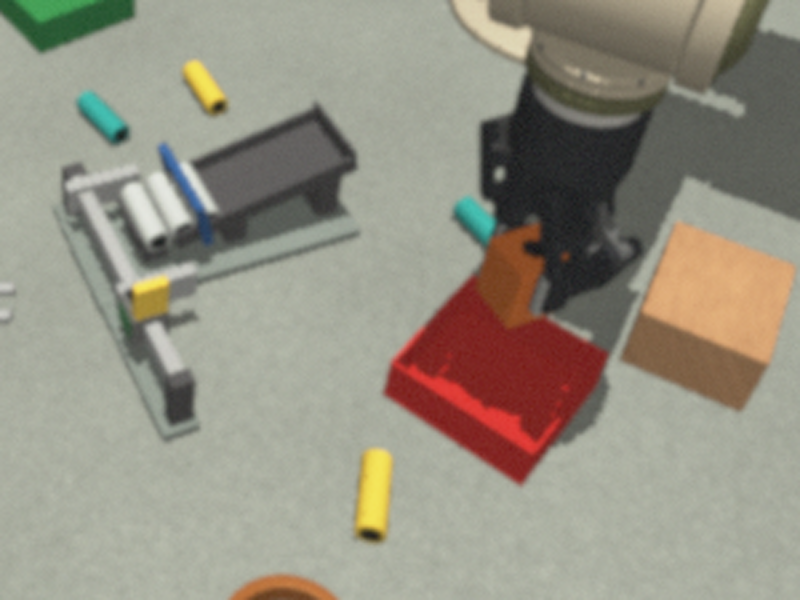

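Run:
```python
from h import *
c=pickle.load(open("w7.pkl","rb"))
a,b,d=[wray(c,u,v,40) for u,v in((198,211),(361,128),(428,287))]
print(a,b,d,np.linalg.norm(a-b),np.linalg.norm(b-d),(a+d)/2)
m=(a+d)/2;m[2]=82.7;p,R=c["pose"];print(R.T@(m-p))
```

```text
[473.53962781 354.92113741  40.        ] [498.04351166 245.95543062  40.        ] [386.80688035 222.31357283  40.        ] 111.68690871962045 113.7212626784452 [430.17325408 288.61735512  40.        ]
[ 0.14360722  0.49005451 -0.00354291]
```

Tray centre comes out at (430,289) with rim sides of 112 and 114 mm, right under the block. Lowering.

Emit:
carry_out([
  [30,[0,0,12],[0,0,0]],
  [30,[0,0,18],[0,0,0]],
  [30,[0,0,20],[0,0,0]],
  [30,[0,0,18],[0,0,0]],
  [30,[0,0,12],[0,0,0]],
  [30,[0,0,8],[0,0,0]],
  [30,[0,0,4],[0,0,0]],
  [30,[0,0,0],[0,0,0]],
  [30,[0,0,0],[0,0,0]],
])

```text
time_s: 10.15
eef_pos: [430.6, 289.3, -8.3]
ee_rot: [0.0, 0.993, -0.119, 0.001]
force: [0.0, 0.3, -0.6]
grip_width: 0.465
```

Emit:
carry_out([
  [30,[0,0,1],[0,0,0]],
  [30,[0,0,1],[0,0,0]],
  [30,[0,0,1],[0,0,0]],
  [30,[0,0,1],[0,0,0]],
  [30,[0,0,0],[0,0,0]],
])

```text
time_s: 10.57
eef_pos: [429.9, 289.1, -13.3]
ee_rot: [0.001, 0.993, -0.119, 0.001]
force: [-0.1, -0.6, -0.9]
grip_width: 0.462
```

Emit:
carry_out([
  [30,[0,0,0.8],[0,0,0]],
  [30,[0,0,0.7],[0,0,0]],
  [30,[0,0,0],[0,0,0]],
])

```text
time_s: 10.82
eef_pos: [429.9, 289.0, -14.9]
ee_rot: [0.001, 0.993, -0.119, 0.001]
force: [-0.4, 0.0, -1.0]
grip_width: 0.463
```

Emit:
carry_out([
  [30,[0,0,0.7],[0,0,0]],
  [30,[0,0,0.7],[0,0,0]],
  [30,[0,0,0],[0,0,0]],
])

```text
time_s: 11.07
eef_pos: [429.9, 289.0, -16.3]
ee_rot: [0.001, 0.993, -0.119, 0.001]
force: [1.4, -0.8, -1.0]
grip_width: 0.464
```

Emit:
carry_out([
  [30,[0,0,0.7],[0,0,0]],
  [30,[0,0,0.7],[0,0,0]],
  [30,[0,0,0],[0,0,0]],
])

```text
time_s: 11.32
eef_pos: [430.0, 289.1, -17.2]
ee_rot: [0.001, 0.993, -0.119, 0.001]
force: [-1.6, -0.4, 3.7]
grip_width: 0.46
```

Run:
```python
from h import *
from rig import ctrl
s=ctrl.sense();print(s["time_s"],s["eef_pos"],s["force"],s["grip_width"]*85.4)
c=ctrl.capture("scene"); cv2.imwrite("pics/s8.png",cv2.resize(c["color"][240:390,390:590],(800,600),interpolation=cv2.INTER_CUBIC))
```

```text
11.3167 [430.02135258 289.09392929 -17.15896427] [-1.56204986 -0.3569509   3.73512309] 39.2577596185822
```

View pics/s8.png

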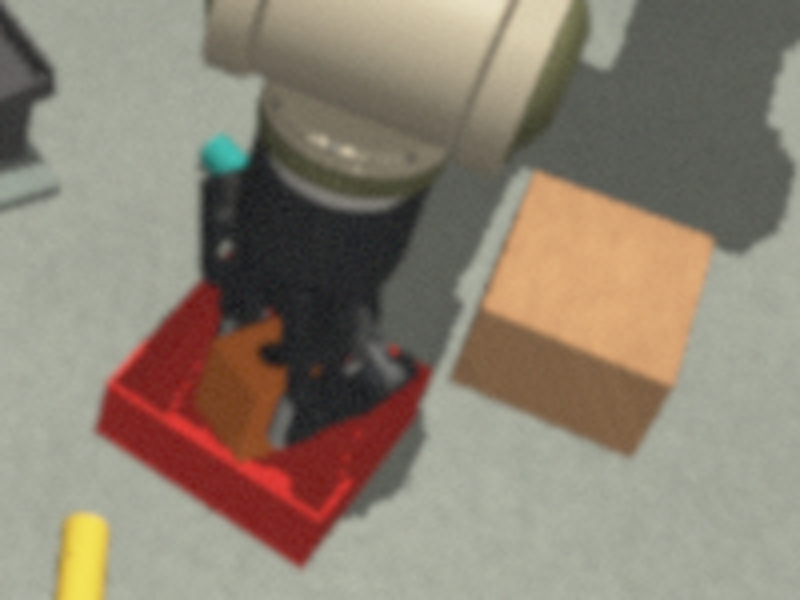

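There is contact on the tray floor (3.7 N). Releasing by a small opening, then rising.

Emit:
carry_out([
  [48,[0,0,0],[0,0,0]],
  [48,[0,0,0],[0,0,0]],
  [48,[0,0,0],[0,0,0]],
  [48,[0,0,-4],[0,0,0]],
  [48,[0,0,-8],[0,0,0]],
  [48,[0,0,-12],[0,0,0]],
  [48,[0,0,-18],[0,0,0]],
  [48,[0,0,-20],[0,0,0]],
  [40,[0,0,-25],[0,0,0]],
  [20,[0,0,-25],[0,0,0]],
  [0,[0,0,-25],[0,0,0]],
  [0,[0,0,-25],[0,0,0]],
  [0,[0,0,-25],[0,0,0]],
  [0,[0,0,-20],[0,0,0]],
  [0,[0,0,0],[0,0,0]],
  [0,[0,0,0],[0,0,0]],
])

```text
time_s: 12.7
eef_pos: [429.9, 289.4, 190.7]
ee_rot: [0.0, 0.993, -0.119, 0.002]
force: [-0.2, 1.0, -0.5]
grip_width: 0.0
```

Run:
```python
from h import *
from rig import ctrl
s=ctrl.sense();print(s["time_s"],s["eef_pos"],s["force"],s["grip_width"]*85.4)
c=ctrl.capture("wrist"); c["pose"]=cur(s); pickle.dump(c,open("w9.pkl","wb")); cv2.imwrite(f"pics/w9.png",c["color"])
T=c["tool_from_camera"]; rz=c["range_z"]
for v in range(290,420,10):
  for u in (300,312,318):
    z=rz[v,u]; x=np.array([(u-c["cx"])/c["fx"],(v-c["cy"])/c["fy"]]); r=np.hypot(*x); d=x/r*np.tan(r)
    print(u,v,z.round(0),(T@np.array([d[0]*z,-d[1]*z,-z,1]))[:3].round(0),end=";")
  print()
```

```text
12.7 [429.94105764 289.44368968 190.65430227] [-0.2386616   0.98720225 -0.4865599 ] 0.026663485658972544
300 290 408.0 [-104.  -19.  192.];312 290 406.0 [-103.   -6.  191.];318 290 408.0 [-104.    1.  192.];
300 300 404.0 [-112.  -19.  185.];312 300 150.0 [ 11.  -2. -41.];318 300 148.0 [ 12.   1. -43.];
300 310 150.0 [  7.  -6. -43.];312 310 143.0 [ 11.  -1. -49.];318 310 142.0 [ 11.   1. -50.];
300 320 135.0 [ 11.  -6. -57.];312 320 134.0 [ 12.  -1. -58.];318 320 135.0 [ 11.   1. -57.];
300 330 127.0 [ 12.  -5. -65.];312 330 128.0 [ 11.  -1. -64.];318 330 129.0 [ 11.   1. -64.];
300 340 120.0 [ 13.  -5. -73.];312 340 123.0 [ 11.  -1. -70.];318 340 123.0 [ 11.   1. -70.];
300 350 115.0 [ 13.  -5. -78.];312 350 123.0 [  7.  -1. -71.];318 350 125.0 [  7.   1. -70.];
300 360 110.0 [ 12.  -5. -83.];312 360 118.0 [  7.  -1. -76.];318 360 126.0 [  2.   1. -70.];
300 370 105.0 [ 13.  -4. -89.];312 370 117.0 [  4.  -1. -78.];318 370 127.0 [ -2.   1. -71.];
300 380 0.0 [  84.    1. -175.];312 380 117.0 [  1.  -1. -79.];318 380 129.0 [ -7.   1. -70.];
300 390 90.0 [  17.   -4. -102.];312 390 120.0 [ -5.  -1. -78.];318 390 380.0 [-196.    1.  131.];
300 400 87.0 [  17.   -4. -106.];312 400 123.0 [-10.  -1. -77.];318 400 384.0 [-211.    1.  130.];
300 410 89.0 [  13.   -4. -106.];312 410 389.0 [-227.   -6.  130.];318 410 390.0 [-228.    1.  131.];
```

View pics/w9.png

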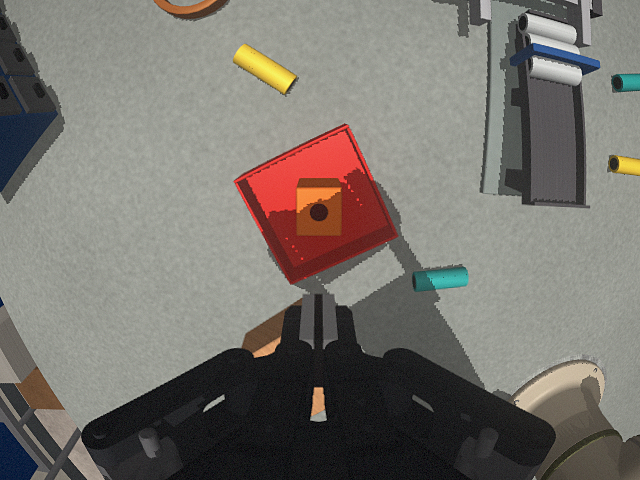

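The block stands upright in the tray at (319,205), and the fingers are shut. I'll turn the hand half round so the wrist camera can see jaw and tube while I push.

Emit:
carry_out([
  [0,[0,0,0],[0,0,-1.15]],
  [0,[0,0,0],[0,0,-1.15]],
  [0,[0,0,0],[0,0,-1.15]],
  [0,[0,0,0],[0,0,-1.15]],
  [0,[0,0,0],[0,0,-1.15]],
  [0,[0,0,0],[0,0,-1.15]],
  [0,[0,0,0],[0,0,-1.15]],
  [0,[0,0,0],[0,0,-1.15]],
  [0,[0,0,0],[0,0,-1.15]],
  [0,[0,0,0],[0,0,-1.15]],
  [0,[0,0,0],[0,0,-1.15]],
  [0,[0,0,0],[0,0,-1.15]],
  [0,[0,0,0],[0,0,-1.15]],
])

```text
time_s: 13.83
eef_pos: [429.2, 289.1, 188.3]
ee_rot: [0.0, 0.786, 0.618, -0.001]
force: [0.3, -0.1, -0.1]
grip_width: 0.004
```

Emit:
carry_out([
  [0,[0,0,0],[0,0,-1.15]],
  [0,[0,0,0],[0,0,-1.15]],
  [0,[0,0,0],[0,0,-1.15]],
  [0,[0,0,0],[0,0,-1.15]],
  [0,[0,0,0],[0,0,-1.15]],
  [0,[0,0,0],[0,0,-1.15]],
  [0,[0,0,0],[0,0,-1.15]],
  [0,[0,0,0],[0,0,-1.15]],
  [0,[0,0,0],[0,0,-1.15]],
  [0,[0,0,0],[0,0,-1.15]],
  [0,[0,0,0],[0,0,-1.15]],
  [0,[0,0,0],[0,0,-1.15]],
  [0,[0,0,0],[0,0,-1.15]],
  [0,[0,0,0],[0,0,0]],
])

```text
time_s: 15.0
eef_pos: [429.2, 289.1, 188.4]
ee_rot: [-0.0, 0.122, 0.993, -0.001]
force: [-0.4, 0.1, -0.5]
grip_width: -0.006
```

Run:
```python
from h import *
from rig import ctrl
s=ctrl.sense();print(s["time_s"],s["eef_pos"],s["joints"].round(2))
Rt=toolR(0)@np.diag([-1,-1,1.])
for yt in (150,): delta(s,np.r_[w([42,yt,0])[:2],190],Rt)
c=ctrl.capture("scene"); pickle.dump(c,open("s10.pkl","wb")); cv2.imwrite("pics/s10.png",cv2.resize(c["color"][240:360,270:430],(800,600),interpolation=cv2.INTER_CUBIC))
```

```text
15.0 [429.17188465 289.11985121 188.39872406] [ 0.37  0.3   1.53 -0.    1.31 -0.96]
shift tool (before turn) [-228.9  -72.5   -1.6]
turn [-0.02 -0.   -0.05] shift after turn [-228.6  -73.6   -1.6]
```

View pics/s10.png

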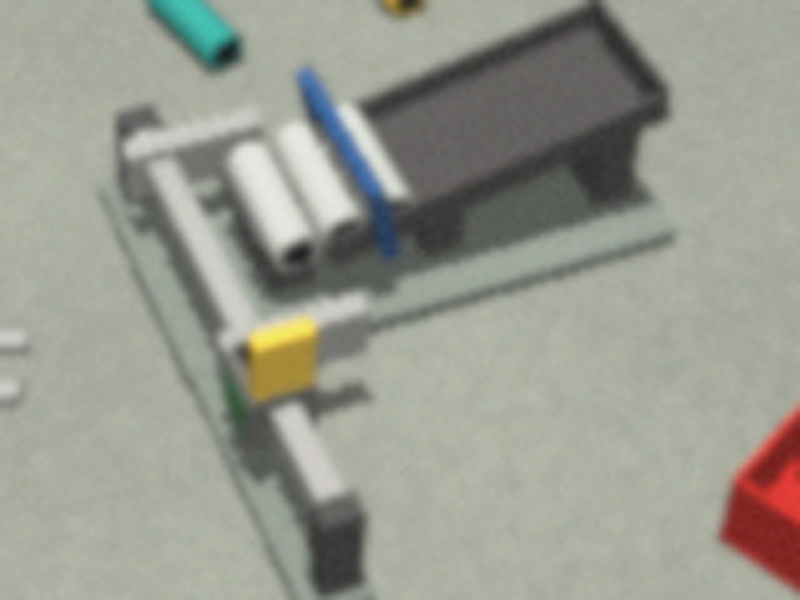

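Emit:
carry_out([
  [0,[-20,-6,0],[0,0,0]],
  [0,[-30,-9,0],[0,0,0]],
  [0,[-30,-9,0],[0,0,0]],
  [0,[-30,-9,0],[0,0,0]],
  [0,[-30,-9,0],[0,0,0]],
  [0,[-30,-10,0],[0,0,0]],
  [0,[-30,-10,5],[0,0,0]],
  [0,[-20,-8,10],[0,0,0]],
  [0,[-9,-4,15],[0,0,-0.05]],
  [0,[0,0,0],[0,0,0]],
  [0,[0,0,0],[0,0,0]],
])

```text
time_s: 15.97
eef_pos: [632.3, 161.6, 158.3]
ee_rot: [-0.001, 0.122, 0.992, -0.001]
force: [0.7, 0.6, -0.2]
grip_width: 0.001
```

Run:
```python
from h import *
from rig import ctrl
s=ctrl.sense();print(s["time_s"],s["eef_pos"],st(s["eef_pos"]),s["force"])
c=ctrl.capture("wrist"); c["pose"]=cur(s); pickle.dump(c,open("w11.pkl","wb")); cv2.imwrite(f"pics/w11.png",c["color"])
```

```text
15.9667 [632.28732924 161.58326752 158.34206046] [ 41.01823959 147.95985788 158.34206046] [ 0.69227077  0.5595336  -0.1901188 ]
```

View pics/w11.png

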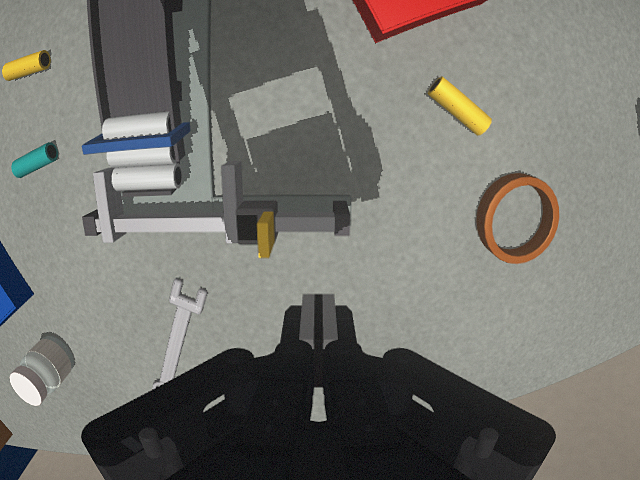

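```bash
cat >> h.py <<'E'
def wpt(c,u,v):
    z=float(c["range_z"][v,u]); x=np.array([(u-c["cx"])/c["fx"],(v-c["cy"])/c["fy"]]); r=np.hypot(*x); d=x/r*np.tan(r)
    q=(c["tool_from_camera"]@np.array([d[0]*z,-d[1]*z,-z,1]))[:3]; p,R=c["pose"]; return q,R@q+p
E
python3 - <<'E'
from h import *
c=pickle.load(open("w11.pkl","rb"))
cv2.imwrite("pics/w11a.png",cv2.resize(c["color"][80:280,70:370],(800,533),interpolation=cv2.INTER_CUBIC))
for nm,u,v in(("tab",266,213),("tab",265,225),("tab",264,250),("tab",261,250),("tab",271,235),("jaw",232,175),("jaw",238,175),("jaw",226,170),("beam",170,224),("beam",115,222),("anvil",104,190),("tube",145,178),("postR",342,208),("postL",90,215),("carr",247,225)):
    q,p=wpt(c,u,v); print(nm,(u,v),p.round(1),"st",st(p).round(1))
m=mask(c,18,35,130,40); m[:200]=0; m[265:]=0; m[:,:240]=0; m[:,290:]=0
v,u=np.nonzero(m); P=np.array([st(wpt(c,a,b)[1]) for a,b in zip(u,v)]); print(len(P),P.min(0),P.max(0),np.percentile(P,[5,50,95],axis=0))
E
```

```text
tab (266, 213) [611.3 125.8  67.1] st [ 29.2 108.2  67.1]
tab (265, 225) [613.6 128.1  92.8] st [ 30.8 110.9  92.8]
tab (264, 250) [631.  122.   92.3] st [ 49.2 109.2  92.3]
tab (261, 250) [630.4 120.   92.4] st [ 49.1 107.1  92.4]
tab (271, 235) [626.8 126.1  74.2] st [ 44.1 112.2  74.2]
jaw (232, 175) [577.8 107.2  59.6] st [ 1.  82.1 59.6]
jaw (238, 175) [580.4 108.2  46. ] st [ 3.3 83.8 46. ]
jaw (226, 170) [572.9 103.4  58.6] st [-2.9 77.4 58.6]
beam (170, 224) [603.1  40.2  51.4] st [41.5 23.1 51.4]
beam (115, 222) [587.2 -11.3  52.9] st [ 38.3 -30.6  52.9]
anvil (104, 190) [557.3  -7.4  58.3] st [  8.3 -34.   58.3]
tube (145, 178) [559.7  32.5  53.3] st [ 1.2  5.4 53.3]
postR (342, 208) [629.4 181.6  36.4] st [ 33.5 166.7  36.4]
postL (90, 215) [574.3 -38.7  48.8] st [ 32.3 -60.3  48.8]
carr (247, 225) [618.2 107.3  60.9] st [40.3 91.9 60.9]
663 [-41.65653985  88.79617631  -2.00762747] [ 91.9816217  147.80499542 333.42238048] [[ 29.09688183 105.39302704  66.82429326]
 [ 38.85955689 110.14798466  91.08427591]
 [ 52.62562605 112.85484577  92.75374231]]
```

View pics/w11a.png

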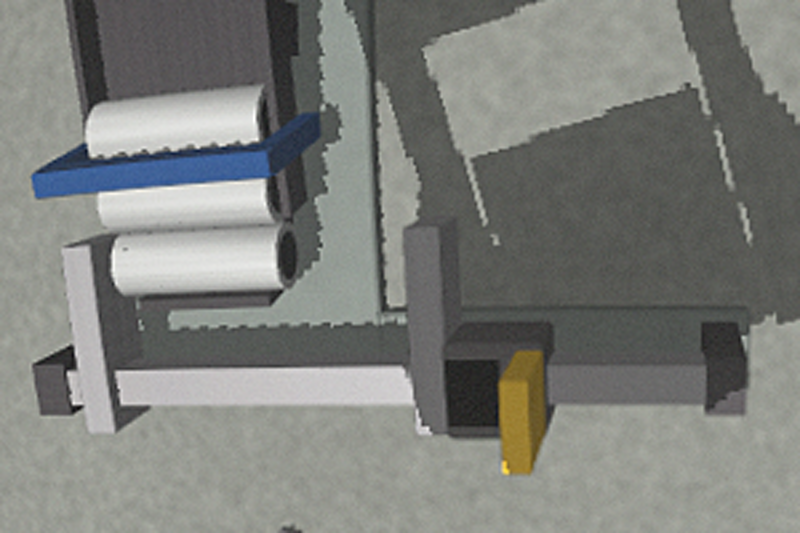

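Run:
```python
from h import *
c=pickle.load(open("w11.pkl","rb"))
f=lambda x,y,z: st(wray(c,70+x*.375,80+y*.375,z)).round(1)
for n,x,y,z in(("jaw L",405,228,60),("jaw L",409,290,60),("jaw R",432,226,60),("anv R",90,245,60),("anv R",99,300,60),("anv L",64,247,60),("tube R top",275,226,54),("tubeR ctr",288,255,43),("tube L ctr",113,262,43),("tab out far",527,378,93.5),("tab out near",531,472,93.5),("tab in near",500,472,93.5),("tube2R",268,180,54)): print(n,f(x,y,z))
```

```text
jaw L [-6.6 74.7 60. ]
jaw L [11.4 74.8 60. ]
jaw R [-6.9 82.6 60. ]
anv R [ -7.4 -30.9  60. ]
anv R [ 10.3 -30.   60. ]
anv L [ -7.4 -41.3  60. ]
tube R top [-8.3 32.3 54. ]
tubeR ctr [ 2.3 31.4 43. ]
tube L ctr [  1.1 -33.4  43. ]
tab out far [ 28.3 113.   93.5]
tab out near [ 53.9 112.8  93.5]
tab in near [ 53.9 104.5  93.5]
tube2R [-22.3  31.1  54. ]
```

Run:
```python
from h import *
c=pickle.load(open("w11.pkl","rb"))
for v in(296,300,305,310,315,320,330,340,350):
    print(v,[ (u,wpt(c,u,v)[0].round(0).tolist()) for u in (276,281,286,291,296,299,303,307)])
cv2.imwrite("pics/w11b.png",cv2.resize(c["color"][280:380,250:390],(800,571),interpolation=cv2.INTER_CUBIC))
```

```text
296 [(276, [-94.0, -44.0, 159.0]), (281, [-94.0, -38.0, 159.0]), (286, [-94.0, -33.0, 160.0]), (291, [-94.0, -28.0, 159.0]), (296, [-94.0, -23.0, 160.0]), (299, [-94.0, -20.0, 160.0]), (303, [11.0, -7.0, -38.0]), (307, [11.0, -5.0, -38.0])]
300 [(276, [-99.0, -44.0, 160.0]), (281, [-98.0, -39.0, 159.0]), (286, [-99.0, -34.0, 160.0]), (291, [-99.0, -28.0, 160.0]), (296, [-99.0, -23.0, 160.0]), (299, [-99.0, -20.0, 160.0]), (303, [11.0, -7.0, -42.0]), (307, [11.0, -5.0, -41.0])]
305 [(276, [-105.0, -44.0, 160.0]), (281, [-105.0, -39.0, 160.0]), (286, [-105.0, -34.0, 160.0]), (291, [6.0, -12.0, -38.0]), (296, [7.0, -10.0, -40.0]), (299, [6.0, -9.0, -38.0]), (303, [10.0, -7.0, -45.0]), (307, [11.0, -5.0, -46.0])]
310 [(276, [-111.0, -45.0, 160.0]), (281, [-111.0, -39.0, 160.0]), (286, [7.0, -14.0, -43.0]), (291, [7.0, -12.0, -43.0]), (296, [7.0, -10.0, -43.0]), (299, [7.0, -9.0, -43.0]), (303, [10.0, -7.0, -49.0]), (307, [11.0, -5.0, -50.0])]
315 [(276, [-117.0, -45.0, 160.0]), (281, [-116.0, -39.0, 158.0]), (286, [6.0, -14.0, -46.0]), (291, [6.0, -12.0, -47.0]), (296, [7.0, -10.0, -47.0
[... 317 characters left out ...]
)]
330 [(276, [-136.0, -46.0, 160.0]), (281, [-137.0, -41.0, 161.0]), (286, [7.0, -13.0, -58.0]), (291, [6.0, -11.0, -58.0]), (296, [7.0, -9.0, -58.0]), (299, [7.0, -8.0, -58.0]), (303, [11.0, -6.0, -65.0]), (307, [11.0, -5.0, -64.0])]
340 [(276, [-148.0, -46.0, 159.0]), (281, [6.0, -14.0, -64.0]), (286, [7.0, -12.0, -65.0]), (291, [11.0, -10.0, -71.0]), (296, [12.0, -8.0, -72.0]), (299, [12.0, -7.0, -72.0]), (303, [10.0, -6.0, -69.0]), (307, [11.0, -5.0, -70.0])]
350 [(276, [12.0, -14.0, -78.0]), (281, [12.0, -13.0, -77.0]), (286, [11.0, -11.0, -77.0]), (291, [14.0, -9.0, -80.0]), (296, [13.0, -8.0, -79.0]), (299, [12.0, -7.0, -78.0]), (303, [12.0, -6.0, -78.0]), (307, [12.0, -4.0, -77.0])]
```

View pics/w11b.png

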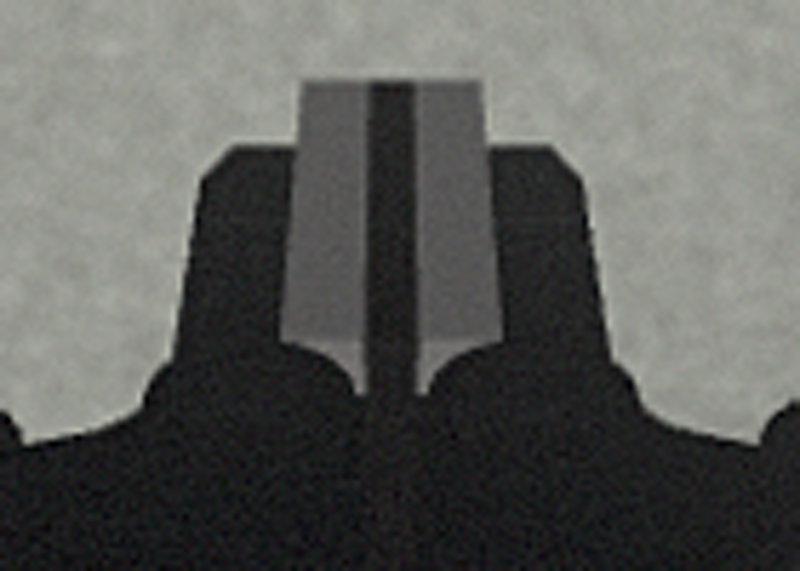

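Emit:
carry_out([
  [0,[0,0,15],[0,0,0]],
  [0,[0,0,20],[0,0,0]],
  [0,[0,0,20],[0,0,0]],
  [0,[0,0,20],[0,0,0]],
  [0,[0,0,20],[0,0,0]],
  [0,[0,0,15],[0,0,0]],
  [0,[0,0,11],[0,0,0]],
  [0,[0,0,6],[0,0,0]],
  [0,[0,-6,0],[0,0,0]],
  [0,[0,-5,0],[0,0,0]],
  [0,[0,0,0],[0,0,0]],
  [0,[0,0,0],[0,0,0]],
])

```text
time_s: 17.02
eef_pos: [631.5, 150.0, 34.1]
ee_rot: [0.002, 0.122, 0.993, -0.0]
force: [-0.2, 0.2, -0.3]
grip_width: 0.003
```

```bash
cat > look.py <<'E'
import sys
from h import *
from rig import ctrl
k=sys.argv[1]; F=[]
s=ctrl.sense();F.append(s["force"])
c=ctrl.capture("wrist"); c["pose"]=cur(s); pickle.dump(c,open(f"w{k}.pkl","wb"))
for i in range(int(sys.argv[2]) if len(sys.argv)>2 else 0): ctrl.capture("wrist"); F.append(ctrl.sense()["force"])
print(s["time_s"],st(s["eef_pos"]).round(2),"F st",(Rs.T@np.mean(F,0)).round(2),len(F))
cv2.imwrite(f"pics/w{k}.png",c["color"])
E
python3 look.py 12 3
```

```text
17.0167 [ 43.01 136.48  34.08] F st [ 0.06 -0.18 -0.29] 4
```

View pics/w12.png

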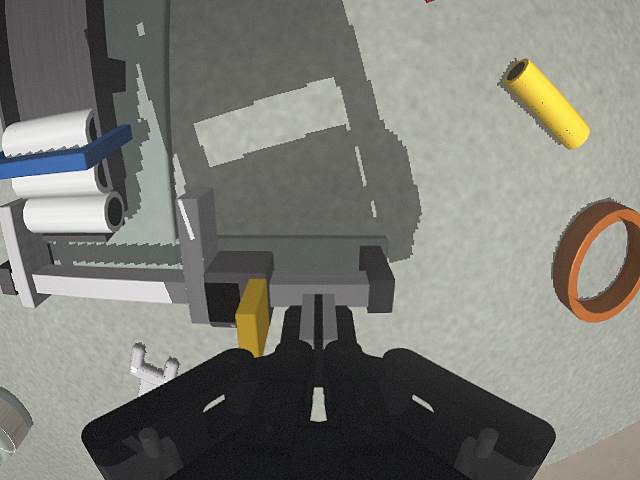

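Emit:
carry_out([
  [0,[1,-2,2],[0,0,0]],
  [0,[1,-2,1],[0,0,0]],
  [0,[0,-2,0],[0,0,0]],
  [0,[0,-2,0],[0,0,0]],
  [0,[0,-1.5,0],[0,0,0]],
  [0,[0,-1.5,0],[0,0,0]],
  [0,[0,-1.5,0],[0,0,0]],
  [0,[0,-1.5,0],[0,0,0]],
  [0,[0,-1.5,0],[0,0,0]],
  [0,[0,-1.5,0],[0,0,0]],
  [0,[0,-1.5,0],[0,0,0]],
  [0,[0,-1.5,0],[0,0,0]],
  [0,[0,-1.5,0],[0,0,0]],
])

```text
time_s: 18.3
eef_pos: [623.8, 129.8, 29.9]
ee_rot: [0.001, 0.122, 0.993, -0.001]
force: [0.7, 2.6, 0.1]
grip_width: -0.0
```

```bash
python3 look.py 13
```

```text
18.3 [ 40.32 115.1   29.91] F st [0.02 2.68 0.14] 1
```

View pics/w13.png

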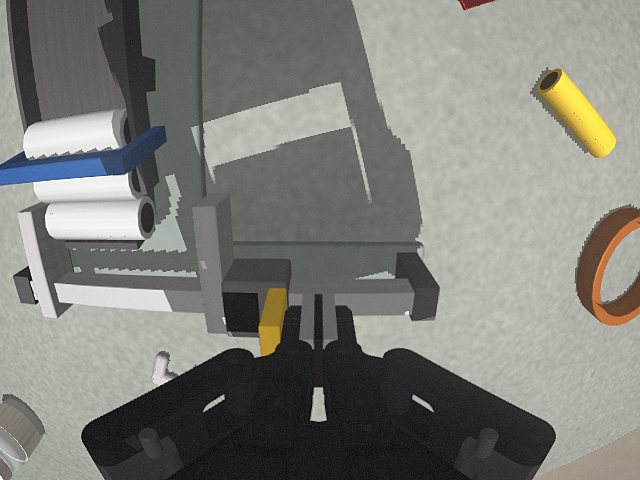

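Emit:
carry_out([
  [0,[0,-1.5,0],[0,0,0]],
  [0,[0,-1.5,0],[0,0,0]],
  [0,[0,-1.5,0],[0,0,0]],
  [0,[0,-1.5,0],[0,0,0]],
  [0,[0,-1.5,0],[0,0,0]],
  [0,[0,-1.5,0],[0,0,0]],
  [0,[0,-1.5,0],[0,0,0]],
  [0,[0,-1.5,0],[0,0,0]],
  [0,[0,-1.5,0],[0,0,0]],
  [0,[0,-1.5,0],[0,0,0]],
  [0,[0,-1.5,0],[0,0,0]],
  [0,[0,-1.5,0],[0,0,0]],
  [0,[0,-1.5,0],[0,0,0]],
  [0,[0,-1.5,0],[0,0,0]],
])

```text
time_s: 19.52
eef_pos: [618.7, 109.5, 29.9]
ee_rot: [0.001, 0.121, 0.993, -0.001]
force: [-1.2, 2.4, -0.4]
grip_width: -0.003
```

```bash
python3 look.py 14 2
python3 - <<'E'
from h import *
c=pickle.load(open("w14.pkl","rb"));cv2.imwrite("pics/w14a.png",cv2.resize(c["color"][170:350,30:270],(800,600),interpolation=cv2.INTER_CUBIC))
E
```

```text
19.5167 [40.2  94.11 29.9 ] F st [-0.26  0.55 -0.04] 3
```

View pics/w14a.png

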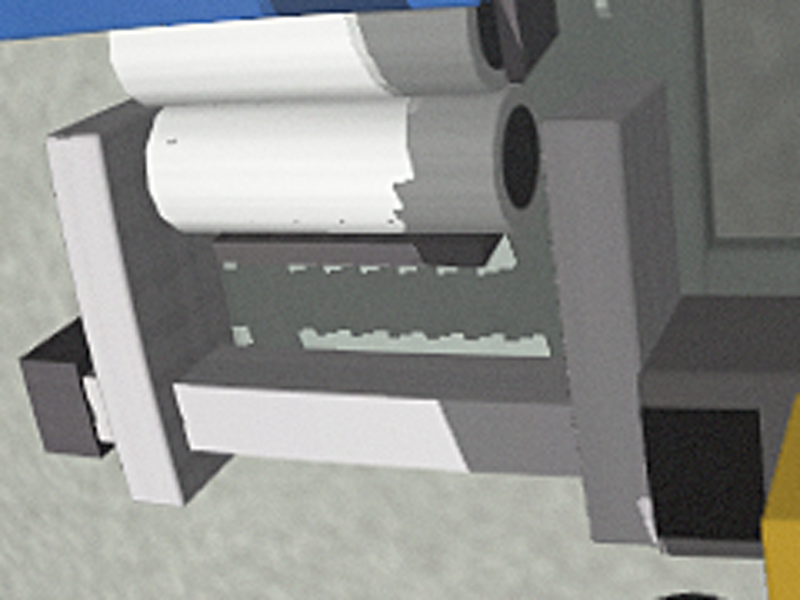

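Run:
```python
from h import *
c=pickle.load(open("w14.pkl","rb"))
f=lambda x,y,z: st(wray(c,30+x*.3,170+y*.3,z)).round(1)
for n,x,y,z in(("jaw",543,122,60),("jaw",552,200,60),("anv",103,137,60),("anv",115,200,60),("anv",184,503,60),("jaw",590,540,60),("tubeR top",500,95,54),("tubeR c",520,150,43),("tubeR end right rim",541,150,43),("tubeL c",147,165,43)): print(n,f(x,y,z))
```

```text
jaw [-7.2 41.3 60. ]
jaw [ 3.  41.5 60. ]
anv [ -7.2 -30.   60. ]
anv [  2.3 -29.9  60. ]
anv [ 53.2 -31.2  60. ]
jaw [54.1 40.1 60. ]
tubeR top [-9.5 33.4 54. ]
tubeR c [ 1.  31.2 43. ]
tubeR end right rim [ 1.  34.4 43. ]
tubeL c [  1.9 -36.   43. ]
```

Emit:
carry_out([
  [0,[0,-1.5,0],[0,0,0]],
  [0,[0,-1.5,0],[0,0,0]],
  [0,[0,-1.5,0],[0,0,0]],
  [0,[0,-1.5,0],[0,0,0]],
  [0,[0,-1,0],[0,0,0]],
  [0,[0,-1,0],[0,0,0]],
  [0,[0,-0.5,0],[0,0,0]],
  [0,[0,-0.5,0],[0,0,0]],
])

```text
time_s: 20.33
eef_pos: [616.7, 100.8, 30.0]
ee_rot: [0.001, 0.122, 0.993, -0.001]
force: [1.9, 1.4, 0.4]
grip_width: 0.002
```

```bash
cat > gap.py <<'E'
import sys
from h import *
c=pickle.load(open(f"w{sys.argv[1]}.pkl","rb"));cv2.imwrite(f"pics/w{sys.argv[1]}a.png",cv2.resize(c["color"][170:350,30:270],(800,600),interpolation=cv2.INTER_CUBIC))
E
python3 look.py 15 3; python3 gap.py 15
```

```text
20.3333 [40.33 85.18 29.99] F st [0.53 0.99 0.19] 4
```

View pics/w15a.png

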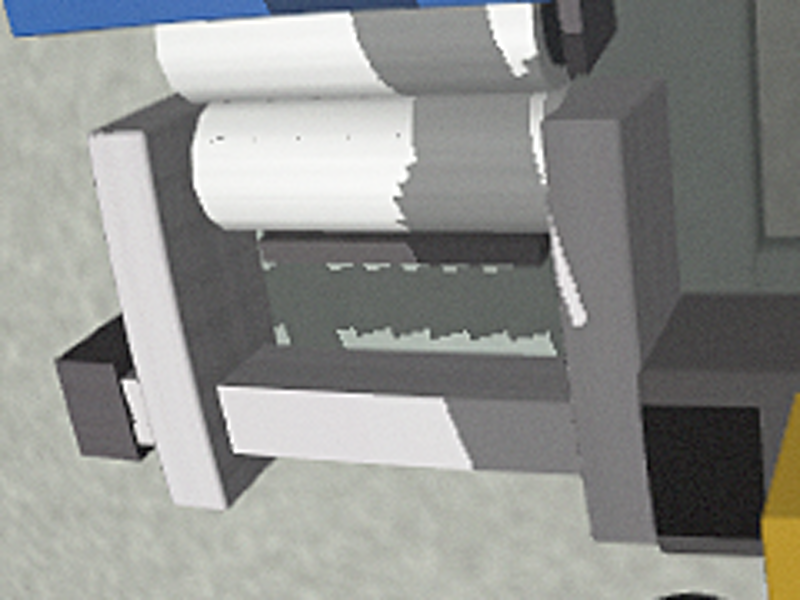

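Emit:
carry_out([
  [0,[0,-0.5,0],[0,0,0]],
  [0,[0,-0.5,0],[0,0,0]],
  [0,[0,-0.5,0],[0,0,0]],
  [0,[0,0,0],[0,0,0]],
  [0,[0,0,0],[0,0,0]],
])

```text
time_s: 20.95
eef_pos: [616.2, 99.4, 29.9]
ee_rot: [0.001, 0.121, 0.993, -0.001]
force: [1.1, 1.6, 0.2]
grip_width: -0.002
```

```bash
python3 look.py 16 5; python3 gap.py 16;  python3 - <<'E'
from h import *
for k,jx,ax in ((15,(549,170),(153,170)),):
    c=pickle.load(open(f"w{k}.pkl","rb"))
    f=lambda x,y,z: st(wray(c,30+x*.3,170+y*.3,z)).round(1)
    print(f(543,122,60),f(549,190,60),f(146,135,60),f(156,190,60))
E
```

```text
20.95 [40.14 83.76 29.89] F st [ 0.26  1.65 -0.11] 6
[-7.1 32.4 60. ] [ 1.8 32.2 60. ] [ -7.1 -30.5  60. ] [  1.  -30.4  60. ]
```

View pics/w16a.png

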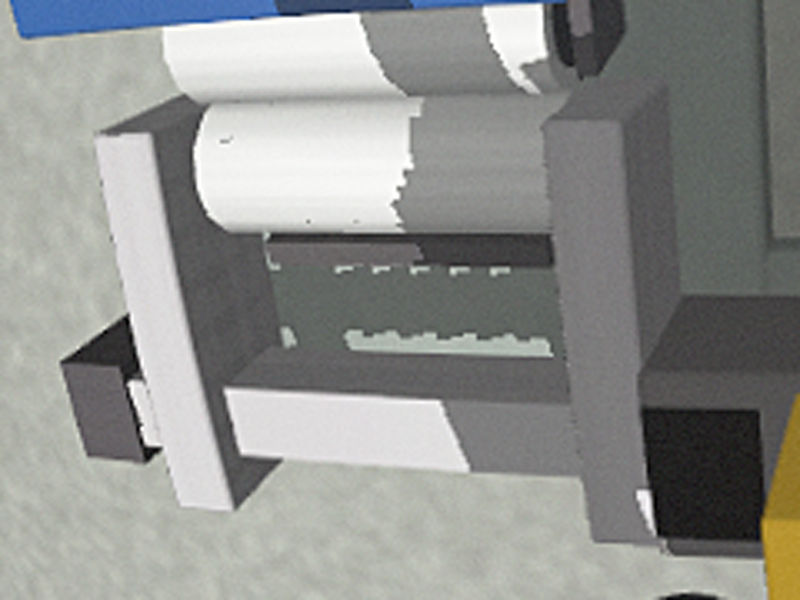

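Emit:
carry_out([
  [0,[0,-0.5,0],[0,0,0]],
  [0,[0,-0.5,0],[0,0,0]],
  [0,[0,0,0],[0,0,0]],
  [0,[0,0,0],[0,0,0]],
])

```text
time_s: 21.58
eef_pos: [615.9, 98.3, 29.9]
ee_rot: [0.001, 0.122, 0.993, -0.001]
force: [-0.0, 1.7, -0.5]
grip_width: -0.002
```

```bash
python3 look.py 17 9; python3 gap.py 17
```

```text
21.5833 [40.15 82.64 29.88] F st [-0.49  1.29 -0.39] 10
```

Emit:
carry_out([
  [0,[0,-0.5,0],[0,0,0]],
  [0,[0,0,0],[0,0,0]],
  [0,[0,0,0],[0,0,0]],
])

```text
time_s: 22.33
eef_pos: [615.9, 98.0, 29.9]
ee_rot: [0.001, 0.121, 0.993, -0.001]
force: [0.3, 2.0, -0.1]
grip_width: -0.003
```

```bash
python3 look.py 18 9; python3 gap.py 18
```

```text
22.3333 [40.21 82.26 29.9 ] F st [-0.61  2.04 -0.64] 10
```

View pics/w18a.png

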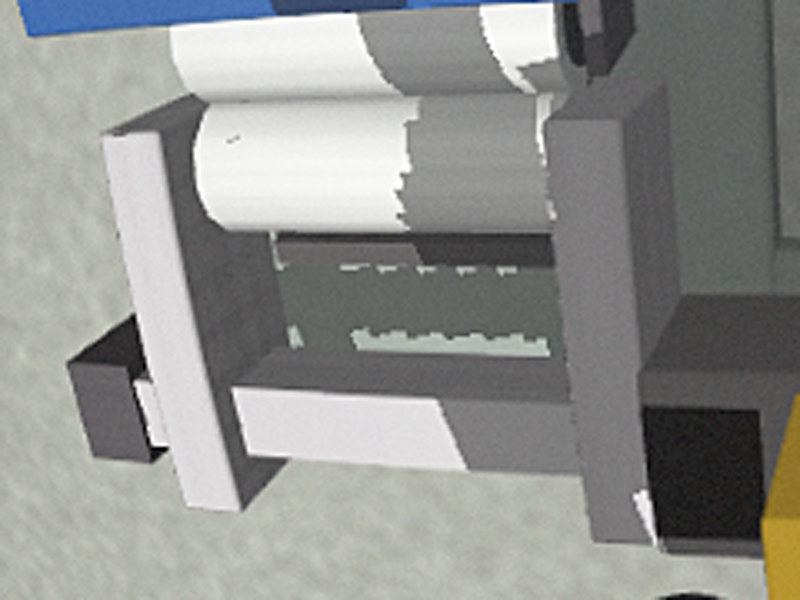

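Since w15 the tube's left end stays fixed in the moving view, so the tube is travelling with the jaw. The anvil contact should come next. Continuing in small steps and watching the force.

Emit:
carry_out([
  [0,[0,-0.5,0],[0,0,0]],
  [0,[0,0,0],[0,0,0]],
  [0,[0,0,0],[0,0,0]],
])

```text
time_s: 23.08
eef_pos: [615.8, 97.4, 29.9]
ee_rot: [0.001, 0.122, 0.993, -0.001]
force: [0.4, 1.2, -1.2]
grip_width: -0.0
```

```bash
python3 look.py 19 9
```

```text
23.0833 [40.2  81.69 29.94] F st [-0.45  1.48 -0.9 ] 10
```

Emit:
carry_out([
  [0,[0,-0.5,0],[0,0,0]],
  [0,[0,0,0],[0,0,0]],
  [0,[0,0,0],[0,0,0]],
])

```text
time_s: 23.83
eef_pos: [615.6, 97.0, 29.9]
ee_rot: [0.001, 0.122, 0.993, -0.0]
force: [1.0, 2.5, -1.1]
grip_width: 0.001
```

```bash
python3 look.py 20 9;python3 gap.py 20
```

```text
23.8333 [40.18 81.3  29.9 ] F st [-0.22  2.94 -0.75] 10
```

View pics/w20a.png

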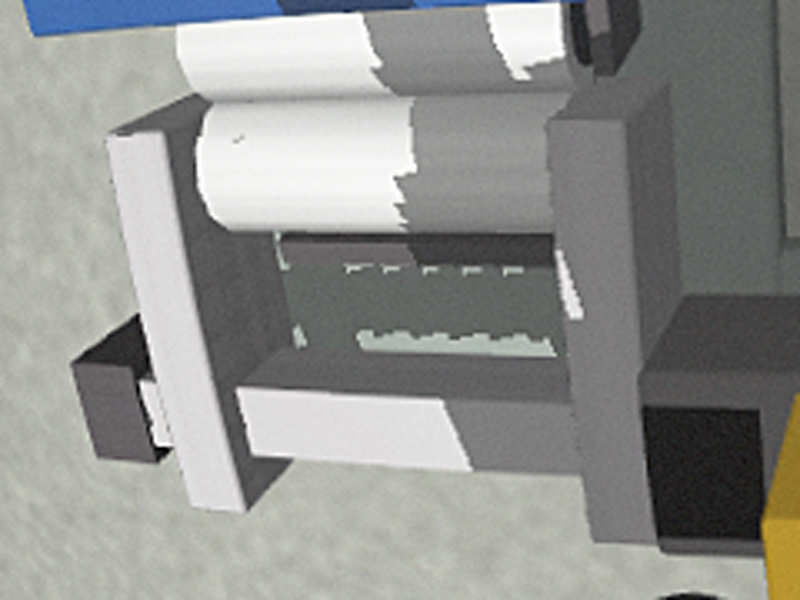

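Emit:
carry_out([
  [0,[0,-0.4,0],[0,0,0]],
  [0,[0,0,0],[0,0,0]],
  [0,[0,0,0],[0,0,0]],
])

```text
time_s: 24.58
eef_pos: [615.6, 96.7, 29.9]
ee_rot: [0.001, 0.122, 0.993, -0.0]
force: [-0.1, 4.2, -0.9]
grip_width: -0.001
```

```bash
python3 look.py 21 9;python3 gap.py 21
python3 - <<'E'
from h import *
# tilt cue: jaw left edge at near/far ends vs anvil edge; subpixel via gradient along rows
for k in (16,18,20,21):
    c=pickle.load(open(f"w{k}.pkl","rb")); g=cv2.cvtColor(c["color"],cv2.COLOR_BGR2GRAY).astype(float)
    P=[]
    for v in range(212,325,4):
        u0=193+ (v-206)*(207-193)/(332-206)
        pass
    for (x,y) in ((548,122),(590,540)): pass
    hsv=cv2.cvtColor(c["color"],cv2.COLOR_BGR2HSV); print(k, g[300,195:215].round().tolist(), g[215,188:202].round().tolist())
E
```

```text
24.5833 [40.21 80.92 29.94] F st [-0.57  3.94 -1.13] 10
16 [127.0, 128.0, 127.0, 122.0, 126.0, 128.0, 129.0, 122.0, 119.0, 127.0, 124.0, 120.0, 121.0, 122.0, 124.0, 122.0, 124.0, 123.0, 124.0, 125.0] [148.0, 150.0, 148.0, 151.0, 147.0, 125.0, 117.0, 125.0, 122.0, 125.0, 121.0, 123.0, 119.0, 128.0]
18 [123.0, 122.0, 125.0, 123.0, 124.0, 124.0, 126.0, 127.0, 125.0, 122.0, 124.0, 118.0, 123.0, 125.0, 122.0, 122.0, 126.0, 122.0, 125.0, 126.0] [154.0, 147.0, 148.0, 172.0, 237.0, 174.0, 111.0, 122.0, 123.0, 125.0, 123.0, 122.0, 131.0, 124.0]
20 [126.0, 123.0, 127.0, 125.0, 124.0, 129.0, 124.0, 125.0, 123.0, 120.0, 120.0, 121.0, 122.0, 121.0, 125.0, 122.0, 124.0, 119.0, 124.0, 122.0] [149.0, 153.0, 146.0, 150.0, 153.0, 150.0, 129.0, 122.0, 120.0, 124.0, 125.0, 124.0, 119.0, 124.0]
21 [126.0, 125.0, 123.0, 125.0, 127.0, 127.0, 130.0, 117.0, 111.0, 123.0, 121.0, 122.0, 125.0, 120.0, 119.0, 125.0, 124.0, 125.0, 124.0, 121.0] [149.0, 146.0, 164.0, 251.0, 240.0, 244.0, 239.0, 107.0, 114.0, 124.0, 125.0, 122.0, 126.0, 124.0]
```

View pics/w21a.png

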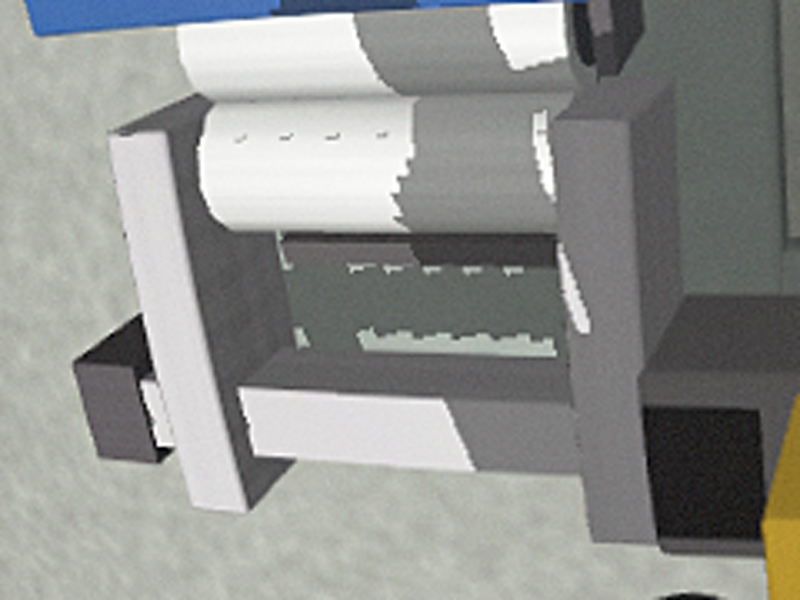

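The force has risen to 3.9 N (1.5 N of it friction), and the jaw tip gives slightly (crop x 543 to 555). The tube is clamped between both jaws at a tilt of about 0.03 rad. I'll back straight away from the tab, then up.

Emit:
carry_out([
  [0,[0,0.5,0],[0,0,0]],
  [0,[0,0.5,0],[0,0,0]],
  [0,[0,1,0],[0,0,0]],
  [0,[0,2,0],[0,0,0]],
  [0,[0,4,0],[0,0,0]],
  [0,[0,6,0],[0,0,0]],
  [0,[0,8,0],[0,0,0]],
  [0,[0,0,-10],[0,0,0]],
  [0,[0,0,-20],[0,0,0]],
  [0,[0,0,-20],[0,0,0]],
  [0,[0,0,-20],[0,0,0]],
  [0,[0,0,-20],[0,0,0]],
  [0,[0,0,0],[0,0,0]],
  [0,[0,0,0],[0,0,0]],
])

```text
time_s: 26.25
eef_pos: [621.3, 118.2, 121.3]
ee_rot: [0.002, 0.121, 0.993, -0.0]
force: [1.1, 0.9, -1.0]
grip_width: -0.004
```

```bash
python3 look.py 22
python3 - <<'E'
from h import *
from rig import ctrl
c=pickle.load(open("w22.pkl","rb"));cv2.imwrite("pics/w22a.png",cv2.resize(c["color"][100:280,60:300],(800,600),interpolation=cv2.INTER_CUBIC))
s=ctrl.capture("scene");cv2.imwrite("pics/s22.png",s["color"])
E
```

```text
26.25 [ 40.6  103.22 121.29] F st [ 0.88  1.19 -1.05] 1
```

View pics/w22a.png

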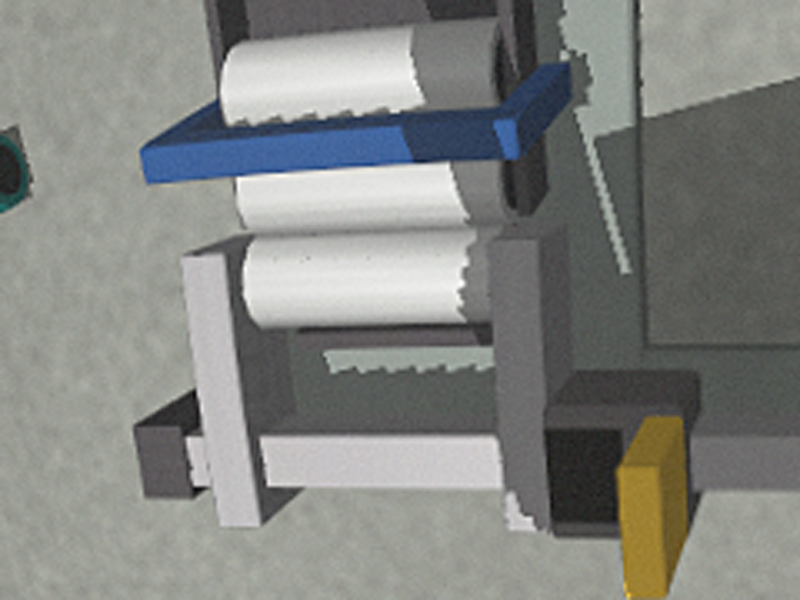

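View pics/s22.png

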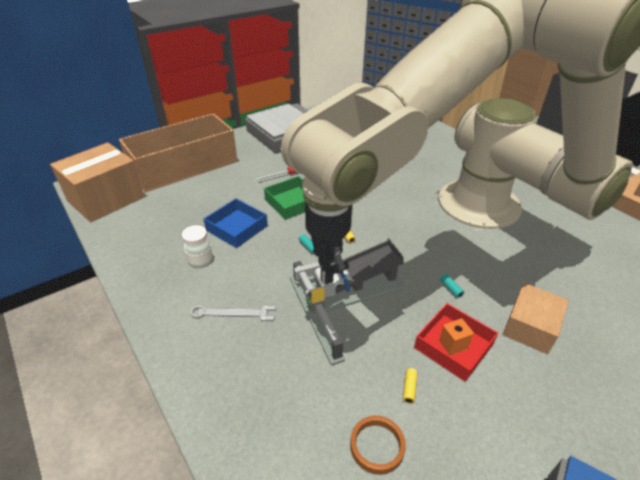

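Run:
```python
from h import *
c=pickle.load(open("w22.pkl","rb"))
f=lambda x,y,z: st(wray(c,60+x*.3,100+y*.3,z)).round(1)
print(f(494,240,60),f(495,290,60),f(498,400,60),f(224,252,60),f(231,290,60),f(248,400,60),f(494,285,43))
```

```text
[-7.4 30.3 60. ] [ 2.7 29.8 60. ] [25.6 28.5 60. ] [ -7.9 -31.2  60. ] [  0.4 -30.5  60. ] [ 24.7 -29.8  60. ] [ 4.9 24.4 43. ]
```

The jaw gap reads 60 to 61 mm, as it should, but my hand-picked edges are too rough to judge tilt. Fitting the jaw and anvil edges properly:

Run:
```python
from h import *
c=pickle.load(open("w22.pkl","rb"))
cv2.imwrite("pics/w22b.png",cv2.resize(c["color"][165:265,110:235],(800,640),interpolation=cv2.INTER_CUBIC)[:600])
# same view angle, compare with w11 (untouched jaw) : use depth: jaw-top points (z 57..63) edges
for k,vr in (("11",(168,215)),("22",(175,240))):
    c=pickle.load(open(f"w{k}.pkl","rb")); rz=c["range_z"]
    J=[];A=[]
    for v in range(*vr):
        row=[]
        for u in range(60,270):
            if rz[v,u]>0:
                q=st(wpt(c,u,v)[1]); row.append((u,*q))
        row=np.array(row); t=row[(row[:,3]>56.5)&(row[:,3]<63)]
        j=t[t[:,2]>20]; a=t[t[:,2]<-20]
        if len(j)>4:
            g=wray(c,j[0,0]-.5,v,60); h=wray(c,j[-1,0]+.5,v,60); J.append((*st(g)[:2],*st(h)[:2]))
        if len(a)>4:
            g=wray(c,a[-1,0]+.5,v,60);A.append(st(g)[:2])
    J=np.array(J);A=np.array(A)
    print(k,"jaw L",np.polyfit(J[:,0],J[:,1],1),"jaw R",np.polyfit(J[:,2],J[:,3],1),"anv",np.polyfit(A[:,0],A[:,1],1),len(J),len(A),J[:,0].min(),J[:,0].max())
```

```text
11 jaw L [-7.08338735e-03  7.34749345e+01] jaw R [ 0.54967697 81.21175764] anv [-9.74697215e-03 -3.02352749e+01] 47 43 -4.7395897697039615 31.395812243427056
22 jaw L [-7.25596990e-03  2.82308618e+01] jaw R [ 0.79703255 34.52974932] anv [ 6.80103646e-04 -3.06390299e+01] 65 64 -5.427364812343274 39.276636558105736
```

View pics/w22b.png

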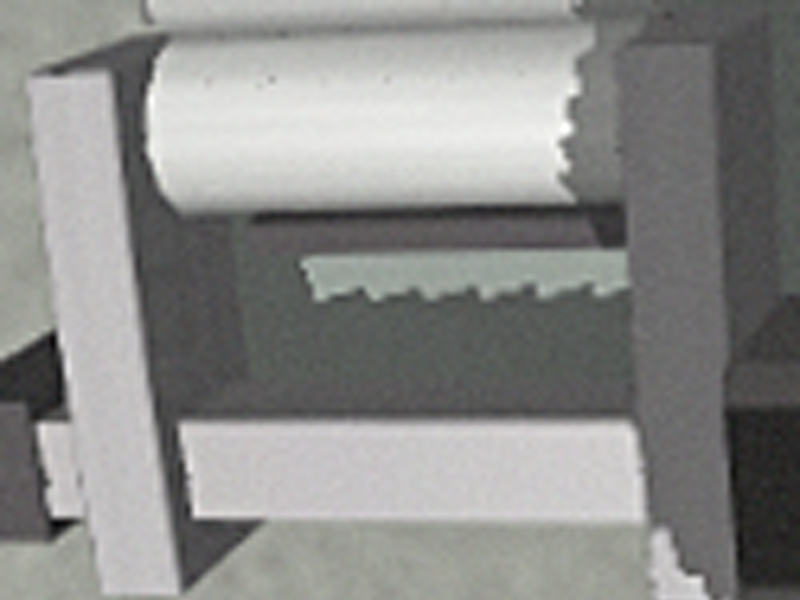

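Run:
```python
from rig import ctrl
s=ctrl.sense(); print(s["time_s"],s["eef_pos"],s["force"]); print(ctrl.finish_job())
```

```text
26.35 [620.29072657 118.09697788 119.16134252] [-0.41163817 -0.21114093 -0.10042948]
the job is handed in; nothing more can be done
None
```

The job is done and handed in at 26.4 s, with the arm clear of everything. The hand-in gave no verdict.

- **Block:** I lifted it out of the chute along its lean and set it upright in the red tray. The wrist and scene pictures show it near the middle.
- **Tubes:** All three rolled down, the first into the nest. The next two rest behind it.
- **Caliper:** I pushed the yellow tab in small steps. The push force rose from about 1.5 N to 3.9 N, 1.5 N of it friction, as the tube seated against the fixed jaw. I then backed off and left the jaw closed.

**Last checks:**
- The jaw edges fit lines about 0.01 rad apart, against the 0.09 rad limit.
- The gap between the jaws read 58.9 to 61.5 mm depending on the method, against a true 60 mm. The camera calibration is good to about 2 mm.
- I could not see the tube's contact with the fixed jaw directly, so that rests on the force rise and the slight give of the jaw.

**What disagreed:** the finger tips are about 37 mm behind the stated TCP. My first grip closed just above the block without touching it. I corrected for the offset and the second grip held.

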